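# Stand the spatula up, sweep the stray biscuit, park the spatula

### The arm

A 6-joint arm with a two-finger parallel gripper is mounted at the origin on the work surface. World frame = base frame: x ahead of the robot, y to its left, z up, the work surface at z = 0. Lengths are in m, angles in degrees, forces in N, time in s.
With the tool pointing down it reaches from about 0.4 to 0.825 m from the base axis. Payload 7 kg.
Tool frame: the origin (TCP) lies on the mounting face of the last link; the fingertips stand 178 mm ahead of it and the grasp point (between the pads) lies 159 mm ahead of it (ctrl.tip_extent is the distance from the TCP to the fingertips, in m); z points along the fingers, y is the direction in which the jaws open and shut (so a half turn about z gives the same grasp; the last joint's range is limited). The gripper opens to 88 mm and grips with 3 to 60 N. Pads are 19 mm wide; open, the fingers measure 130 mm over their backs; the gripper's body (78 mm by 193 mm) begins 47 mm behind the grasp point.
Start: joints at [-60.556, 20.546, 0.682, 0, -70.136, -16.507], TCP at [0.151, -0.658, 0.405] pointing down, gripper open.
Joint ranges: [-176.03, 176.03], [-82.01, 121.73], [-58.28, 71.71], [-173.87, 95.51], [-174.79, -0.11], [-173.66, 173.66]. Speed limits (degrees/s): [136.94, 136.94, 172.46, 180, 180, 180].

### API

Orientations are given as [roll, pitch, yaw] about the fixed x, y, z axes, in that order (R = Rz(yaw) Ry(pitch) Rx(roll)).
In Python, from plant import ctrl gives the robot as it stands. The module is installed in compiled form; this text tells all that it offers.
- The arm moves only by the tool carry_out, never from a script. Its argument "moves" is text: rows parted by semicolons, each of 7 numbers parted by spaces: the finger opening in m, from 0 to 0.0876, then the shift along the tool's x, y, z in m, then the turn, a rotation vector about the tool's x, y, z in rad. A call has 1 to 20 rows; each row is the pose to reach, as a shift and turn from the pose commanded when the call began, along the tool's axes at that moment; what a row does not reach only later rows make up. A row lasts 1/10 s, in which the tool goes at most 50 mm and 8.59 degrees, less where a joint would pass 70% of its speed; a pose out of reach is approached as far as the arm can. A call with a gripper value outside its range is refused whole. The fingers move at their own pace and stop on an object; the grip force is fixed at half the most. Time passes only in rows, so rows that repeat a pose let the fingers close. It gives the time, the measured TCP pose, the force and the opening at its end, in the units of the state.
- ctrl.get_obs(): the state, without advancing time (a new reading comes with each control period).
- ctrl.snapshot(name): name is "side" or "top" or "wrist"; returns a dict with "image" (400x640x3 uint8, red, green, blue), "K" (3x3 intrinsics, pixels), "R" (3x3) and "t" (3): a world point X has camera coordinates R X + t. Camera axes: x right, y down, z forward; pixel columns grow to the right and rows downward; lengths in m; the calibration is good to about 2 mm. A picture is of the moment at which its call begins. There is no depth.
- ctrl.close_job(): hands the job in, once; it reports no verdict.
Trained networks look in a picture, given as the dict that the camera call returned (one of the last four; its "shot" number tells which), for a name from the list of things; names that differ only in an ending like _2 or _b are one class to them, and where a whole thing is asked for, a point or a joint stands for the part that bears it (a point fixed in the world has none). Each returns a list of dicts, best first, with "confidence" (0 to 1); they miss things now and then, are a little off and sometimes report something else, mostly with a low value. They report only what shows in the picture. A call takes as long as a camera call. They do not tell look-alikes from the thing itself.
- ctrl.recognise(picture, label): "extent" ([left, top, right, bottom] in pixels, round what is visible of it).
- ctrl.trace(picture, label): "region" (400x640 bool, what is visible of it) and "extent" ([left, top, right, bottom] in pixels, round what is visible of it).
- ctrl.mark_of(picture, label): "at" ([row, column] in pixels: a listed point, or the origin of a listed thing).
The state is a dict: "clock": time; "joint_pos": joint angles; "qvel": joint speeds; "tau": joint torques, N m; "tool_pos": TCP position; "orientation": TCP orientation; "force": force on the tool from outside, world axes, zero at the start; "moment": the same for the moment, N m; "opening": finger opening in m.
Only numpy, scipy, OpenCV 4.12 (cv2) and the standard library are available. Lean on these libraries where they do the work, as an engineer would, in place of code of your own. Each camera call takes 0.05 s, during which the arm holds its last target.

### The job

Pinch the blue-handled spatula by its steel studs, press its white blade end on the worktop to swing it within your fingers until it stands upright on that end under a gripper that points straight down, and with the blade slide the stray biscuit across the worktop until all of it lies in the empty half of the baking paper, clear of the row of biscuits already there. Then slide the blade into the slot of the empty wooden block, fully home before you let go, and leave it standing there. Slide the biscuit flat, never lift, tip or finger it, and leave the other biscuits and the cutter ring where they are.

Things in the scene. Friction and masses are not known exactly. Their poses are not given: they have to be found in the camera images.
- table: the wooden worktop, top surface at z = 0
- spatula: pastry spatula, 190 mm long, 130 g, lying flat. Origin on its underside below the studs; x runs from blade to handle butt (straight up when it stands blade down), y across, z out of its upper face. Blue handle x -70 to +40 mm, 26 wide, z 0 to 26. White blade x -150 to -70 mm, 64 wide, z 0 to 4 (flush with the underside). Centre of mass about 35 mm from the studs towards the blade
- stud (a point): middle between the two round steel studs (12 mm diameter, 3 mm proud of the handle's sides, 32 mm over their faces), 13 mm above the underside, 40 mm from the butt. Pinched here with 12 N it keeps its angle in the air; loosened to about 4 N it turns about the studs when its end is pressed and dragged on the worktop, best from a steep lean; 45 N holds it firmly
- blade_end (a point): middle of the blade's straight free end, in mid thickness (2 mm above the underside), 150 mm from the studs
- stray_biscuit: the single hard round biscuit lying alone on bare worktop, 60 mm diameter, 15 mm thick, 45 g; origin at the centre of its underside. It slides easily
- paper: white sheet of baking paper flat on the worktop, 280 mm along its x, 240 mm along its y, under 1 mm thick, fixed, no edge to catch on; origin at its centre. The row of three biscuits lies at y = +70 mm; the half with negative y (nearer the stray biscuit) is empty
- biscuit0: biscuit in the row on the paper, 60 mm diameter, 15 mm thick; origin at the centre of its underside
- biscuit1: as biscuit0
- biscuit2: as biscuit0
- holder: the empty dark wooden block, fixed, 110 mm along x, 70 mm along y, 62 mm high; origin at the centre of its underside. One slot in its top, centred, 77 mm along the block's x and 11 mm wide along its y, 50 mm deep (slot floor 12 mm above the worktop), mouth chamfered 3 mm
- full_holder: an equal block whose slot is taken by a red-handled scraper, 147 mm high over all, fixed; leave it
- cutter: steel ring cutter, 68 mm diameter, 35 mm high, on the worktop beyond the spatula; bystander; origin at the centre of its underside
Mind the look-alikes: they are no part of the job. There is more than one size of the spatula; the job needs the middle-sized.

How it is judged (in metres and radians):
On the way, in this order (a step that is already met when the one before it is completed fails the run):
1. held by a gripper pointing down, the spatula stands upright with its blade end pressed on the worktop (contact force between the fingers and spatula above 0.5 N and angle between spatula's own x axis and vertical below 0.26 rad and contact force between spatula and table above 0.8 N and height (world z) of blade_end below 0.015 m and (angle between the grasp point's own z axis and vertical below 0.4 rad or angle between the grasp point's own z axis and vertical above 2.74 rad)), for 0.1 s.
2. the stray biscuit has been slid wholly onto the empty half of the paper, the spatula still in the fingers (x of stray_biscuit in the frame of paper between -0.115 and 0.115 m and y of stray_biscuit in the frame of paper between -0.095 and 0.012 m and contact force between the fingers and spatula above 0.5 N and linear speed of stray_biscuit below 0.02 m/s), for 0.2 s.
3. the blade is fully home in the empty block's slot, still held (z of blade_end in the frame of holder below 0.019 m and x of blade_end in the frame of holder between -0.012 and 0.012 m and y of blade_end in the frame of holder between -0.008 and 0.008 m and angle between spatula's own x axis and vertical below 0.22 rad and contact force between the fingers and spatula above 0.5 N), for 0.1 s.
At the end, for the whole second after the job is handed in: spatula released and still in the empty block, blade end within 7 mm of the slot floor and 12 mm of its middle, leaning under 0.22 rad; stray biscuit flat and still on the paper, centre within 115 mm of its middle along x, -95 to +12 mm along y (z of blade_end in the frame of holder below 0.019 m and x of blade_end in the frame of holder between -0.012 and 0.012 m and y of blade_end in the frame of holder between -0.008 and 0.008 m and angle between spatula's own x axis and vertical below 0.22 rad and x of stray_biscuit in the frame of paper between -0.115 and 0.115 m and y of stray_biscuit in the frame of paper between -0.095 and 0.012 m and contact force between the fingers and spatula below 0.1 N and linear speed of each of spatula, stray_biscuit below 0.02 m/s and angle between stray_biscuit's own z axis and vertical below 0.1 rad); the robot touches nothing.
It fails at once if the stray biscuit lifted or tipped (height (world z) of stray_biscuit above 0.012 m or angle between stray_biscuit's own z axis and vertical above 0.35 rad).
It fails at once if the stray biscuit touched by the fingers (contact force between the fingers and stray_biscuit above 0.5 N).
It fails at once if a biscuit of the row or the cutter ring moved more than 15 mm (distance of any of biscuit0, biscuit1, biscuit2, cutter from where it was at the start of the episode above 0.015 m).
It also fails if it takes over 72 s, if anything falls off the work surface, if the arm or the gripper's body presses on something with over 40 N, if the wrist force passes 120 N, or if a joint passes its speed limit or range.

## Working session

There is one attempt and no reset: what is moved stays moved. The work goes in short steps, Python scripts to look and compute and a tool call to move; the robot and the scene stay as the last step left them, time stands still between calls to the robot, and variables do not carry over. Pictures are saved under pics/ and viewed, and the job is handed in when it is done.

Besides the shell and the picture viewer there is one more tool, called after ">>>" as a command line: name --argument value ..., lists and objects as JSON in quotes. carry_out: Moves the arm, as the interface text tells. Its arguments: {"type":"object","properties":{"moves":{"type":"string"}},"required":["moves"]}

```bash
mkdir -p pics; ls; cat > h.py <<'E'
from plant import ctrl
import numpy as np, cv2
from scipy.spatial.transform import Rotation as Ro
def save(s,n): cv2.imwrite('pics/'+n+'.png', s['image'][:,:,::-1])
def ray(s,rc,z):
    r,c=rc
    d=s['R'].T@np.linalg.inv(s['K'])@np.array([c,r,1.]); o=-s['R'].T@s['t']
    return o+d*(z-o[2])/d[2]
def proj(s,X):
    p=s['K']@(s['R']@np.array(X)+s['t']); return p[:2]/p[2]
E
python3 - <<'E'
from h import *
print(ctrl.get_obs(), ctrl.tip_extent)
for n in ("top","side","wrist"):
    s=ctrl.snapshot(n); save(s,n+'0'); print(n,-s['R'].T@s['t'], s['R'][2])
    for l in ("spatula","stud","blade_end","stray_biscuit","paper","biscuit0","holder","full_holder","cutter"):
        m=ctrl.mark_of(s,l)
        print(l,[(np.round(a['at'],1).tolist(),round(a['confidence'],2),np.round(ray(s,a['at'],0),3).tolist()) for a in m])
E
```

```text
pics
{'clock': 0.0, 'joint_pos': array([-6.05551193e+01,  2.05909324e+01,  6.32160134e-01, -1.98180424e-02,
       -7.01360365e+01, -1.65074370e+01]), 'qvel': array([ 0.08387783, -0.00587772, -0.00328329,  0.0901773 ,  0.00182438,
        0.01286372]), 'tau': array([ 8.24567924e-04, -5.82715130e+01,  2.93059623e+01,  6.99720874e+00,
        6.83120350e-03, -2.33952396e-04]), 'tool_pos': array([ 0.15107838, -0.65766388,  0.40371681]), 'orientation': array([ 1.79903805e+02, -9.07928568e-03, -1.67069298e+02]), 'force': array([-0.03589805, -0.34811322, -0.97109795]), 'moment': array([-0.02930284, -0.01904162, -0.01479017]), 'opening': 0.08832462333762209} 0.1781
top [ 0.35105796 -0.03975399  1.31588266] [ 0.08109798  0.01368285 -0.99661221]
spatula [([286.9, 413.0], 0.92, [0.19, -0.32, 0.0]), ([199.0, 402.8], 0.67, [0.476, -0.287, 0.0]), ([254.4, 453.2], 0.58, [0.297, -0.45, 0.0])]
stud [([283.5, 415.5], 0.87, [0.201, -0.328, 0.0]), ([251.0, 456.1], 0.79, [0.308, -0.46, 0.0]), ([202.3, 403.7], 0.75, [0.465, -0.29, 0.0]), ([201.2, 401.9], 0.27, [0.469, -0.284, 0.0])]
blade_end [([193.3, 3
[... 1022 characters left out ...]
), ([167.9, 460.1], 0.5, [0.237, -0.542, 0.0])]
stray_biscuit [([220.5, 317.5], 0.66, [0.441, -0.011, 0.0])]
paper [([257.2, 230.6], 0.68, [0.524, 0.257, 0.0])]
biscuit0 [([286.0, 227.7], 0.73, [0.449, 0.335, 0.0]), ([272.4, 206.2], 0.61, [0.53, 0.336, 0.0]), ([260.1, 189.8], 0.57, [0.603, 0.332, 0.0])]
holder [([176.9, 288.4], 0.91, [0.675, -0.141, 0.0])]
full_holder [([206.1, 239.5], 0.62, [0.681, 0.078, 0.0])]
cutter [([161.5, 332.5], 0.54, [0.619, -0.314, 0.0])]
wrist [ 0.07659321 -0.67538439  0.38385683] [ 0.27631085  0.06394293 -0.9589388 ]
spatula []
stud []
blade_end [([249.8, 392.8], 0.7, [0.237, -0.535, 0.0])]
stray_biscuit []
paper []
biscuit0 []
holder []
full_holder []
cutter []
```

View pics/top0.png

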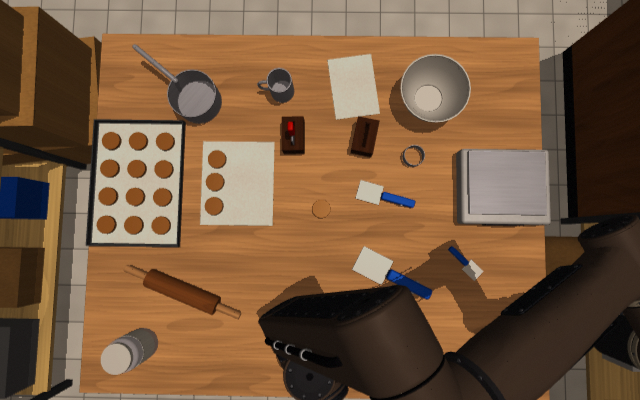

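View pics/side0.png

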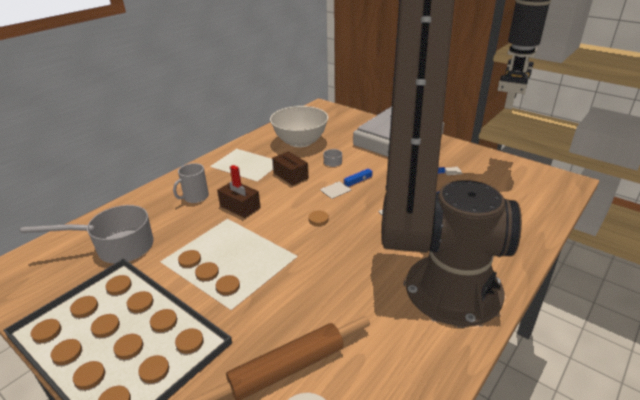

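The top view shows three blue spatulas with white blades: small with its stud near (row 251, col 456), middle at (202, 404) and large at (283, 415). The stray biscuit is at (208, 320), the empty block at (137, 364), and the full block, with red in it, at (134, 292). I'll check the lengths and look at a close crop.

```bash
python3 - <<'E'
from h import *
s=ctrl.snapshot('top')
im=s['image'][:,:,::-1]
cv2.imwrite('pics/crop1.png',cv2.resize(im[100:310,270:500],None,fx=2.8,fy=2.8,interpolation=cv2.INTER_CUBIC))
for l in ('spatula','holder','paper','stray_biscuit'):
  for t in ctrl.trace(s,l):
    ys,xs=np.nonzero(t['region']); z={'spatula':.013,'holder':.062,'paper':0,'stray_biscuit':.015}[l]
    P=np.array([ray(s,(y,x),z)[:2] for y,x in zip(ys,xs)]).astype(np.float32)
    (c,sz,a)=cv2.minAreaRect(P); print(l,round(t['confidence'],2),t['extent'],np.round(c,3),np.round(sz,3),round(a,1))
E
```

```text
spatula 0.96 [354.9, 244.1, 432.9, 299.3] [ 0.228 -0.257] [0.264 0.089] 65.3
spatula 0.7 [355.3, 178.1, 414.1, 208.8] [ 0.483 -0.229] [0.195 0.066] 76.6
holder 0.62 [349.4, 117.5, 381.2, 157.8] [ 0.668 -0.155] [0.072 0.123] 79.4
paper 0.86 [201.5, 142.9, 278.4, 226.6] [0.523 0.263] [0.282 0.24 ] 0.2
stray_biscuit 0.83 [311.9, 202.6, 327.3, 221.3] [ 0.44  -0.016] [0.056 0.056] 0.8
```

View pics/crop1.png

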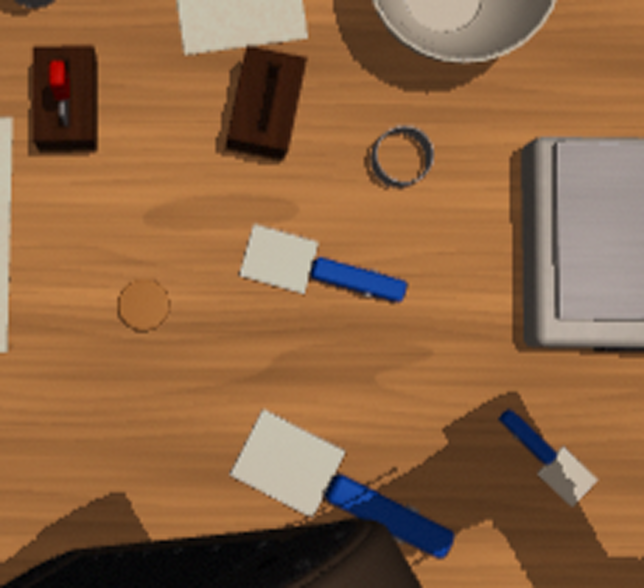

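The middle-sized spatula measures 195×66 mm against a nominal 190×64 mm; its blade is at crop (280,260). The others are 264 mm and much smaller, so this is the one. I'll write a planner helper that tracks the commanded pose.

```bash
cat > p.py <<'E'
import json,numpy as np,os
from scipy.spatial.transform import Rotation as Ro
F='cmd.json'
def get():
    d=json.load(open(F)); return np.array(d['p']),Ro.from_matrix(d['R'])
def put(p,R): json.dump({'p':list(map(float,p)),'R':R.as_matrix().tolist()},open(F,'w'))
def commit(row):  # 6 numbers
    p,R=get(); row=np.array(row,float); put(p+R.apply(row[:3]),R*Ro.from_rotvec(row[3:]))
def Rtool(yaw,tilt): # yaw deg; tilt deg: rot about tool y
    return Ro.from_euler('xyz',[180,0,yaw],degrees=True)*Ro.from_euler('y',tilt,degrees=True)
def tcp(grasp,R,L): return np.array(grasp)-R.apply([0,0,L])
def row(P,R):
    p0,R0=get(); return np.round(np.r_[R0.inv().apply(P-p0),(R0.inv()*R).as_rotvec()],4)
if not os.path.exists(F): put([0.151,-0.658,0.405],Ro.from_euler('xyz',[180,0,-167.063],degrees=True))
E
python3 - <<'E'
from p import *
R=Rtool(-103.4,0); print(row(tcp([0.470,-0.2825,0.17],R,0.17),R))
E
```

```text
[-0.395   0.2946  0.065   0.      0.     -1.1111]
```

>>> carry_out --moves "0.06 -0.395 0.295 0.065 0 0 -1.111;0.06 -0.395 0.295 0.065 0 0 -1.111;0.06 -0.395 0.295 0.065 0 0 -1.111;0.06 -0.395 0.295 0.065 0 0 -1.111;0.06 -0.395 0.295 0.065 0 0 -1.111;0.06 -0.395 0.295 0.065 0 0 -1.111;0.06 -0.395 0.295 0.065 0 0 -1.111;0.06 -0.395 0.295 0.065 0 0 -1.111;0.06 -0.395 0.295 0.065 0 0 -1.111;0.06 -0.395 0.295 0.065 0 0 -1.111;0.06 -0.395 0.295 0.065 0 0 -1.111;0.06 -0.395 0.295 0.065 0 0 -1.111;0.06 -0.395 0.295 0.065 0 0 -1.111"

```text
clock: 3.05
tool_pos: [0.4697, -0.2822, 0.3398]
orientation: [180.0, -0.0, -103.4]
force: [-0.3, -0.7, -1.0]
opening: 0.0601
```

```bash
python3 - <<'E'
from p import *; commit([-.395,.295,.065,0,0,-1.111])
from h import *
s=ctrl.snapshot('wrist'); save(s,'w1'); print(-s['R'].T@s['t'], s['R'][2])
for l,z in (('stud',.013),('blade_end',.002)):
  for a in ctrl.mark_of(s,l): print(l,np.round(a['at'],1),round(a['confidence'],2),np.round(ray(s,a['at'],z),4))
for t in ctrl.trace(s,'spatula'): 
    ys,xs=np.nonzero(t['region']); print(t['extent'],t['confidence'])
s=ctrl.snapshot('top'); save(s,'t1')
for t in ctrl.trace(s,'holder')[:1]: np.save('hold.npy',t['region'])
E
```

```text
[ 0.45201165 -0.35704913  0.31897353] [ 0.06606375  0.275651   -0.95898494]
stud [181.4 319. ] 0.82 [ 0.4686 -0.2854  0.013 ]
stud [ 79. 601.] 0.81 [ 0.1927 -0.3196  0.013 ]
blade_end [304.7 314. ] 0.82 [ 0.5097 -0.1379  0.002 ]
[284.0, 143.6, 344.7, 306.0] 0.93
[476.4, 4.9, 638.7, 251.5] 0.74
```

View pics/w1.png

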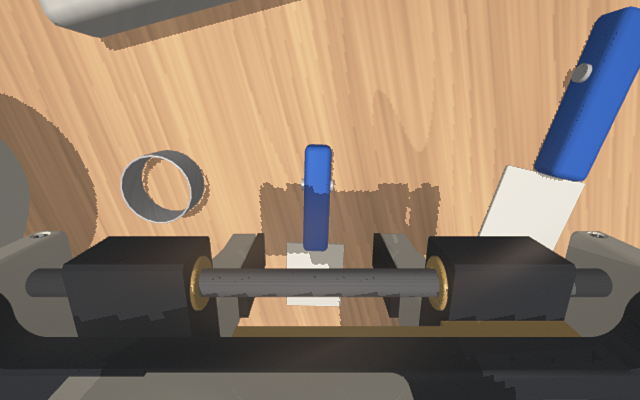

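```bash
python3 - <<'E'
import numpy as np,cv2
from h import *
s=ctrl.snapshot('wrist')
im=s['image'].astype(int)
m=(im[:,:,2]>im[:,:,0]+50)&(im[:,:,2]>100); m[:,400:]=0
ys,xs=np.nonzero(m); print(ys.min(),ys.max())
C=[]
for r in range(150,248,6):
    x=xs[ys==r]; 
    if len(x)<5: continue
    a=ray(s,(r,x.min()),.026); b=ray(s,(r,x.max()),.026); C.append(np.r_[(a+b)[:2]/2,np.linalg.norm(a-b)]); 
C=np.array(C); print(np.round(C,4))
n=len(C); d=np.polyfit(C[:,1],C[:,0],1); print('dx/dy',d, np.degrees(np.arctan2(1,d[0])))
print('butt top', ray(s,(ys.min(),318),.026))
E
```

```text
145 250
[[ 0.4616 -0.3186  0.0226]
 [ 0.4634 -0.3132  0.0237]
 [ 0.4648 -0.3076  0.0238]
 [ 0.4666 -0.3021  0.023 ]
 [ 0.468  -0.2964  0.0231]
 [ 0.4698 -0.2907  0.0242]
 [ 0.4708 -0.2848  0.0234]
 [ 0.4722 -0.2789  0.0235]
 [ 0.4741 -0.273   0.0227]
 [ 0.4755 -0.267   0.0228]
 [ 0.4775 -0.261   0.0219]
 [ 0.479  -0.2548  0.0221]
 [ 0.4805 -0.2486  0.0222]
 [ 0.482  -0.2423  0.0203]
 [ 0.4841 -0.236   0.0214]
 [ 0.4856 -0.2295  0.0216]
 [ 0.4877 -0.2231  0.0227]]
dx/dy [0.26753222 0.54713782] 75.02229246980504
butt top [ 0.46055761 -0.32313284  0.026     ]
```

```bash
python3 - <<'E'
from p import *
R=Rtool(-105,-35); S=np.array([.470,-.285,.013])
a=R.apply([0,0,1]); print(a)
print(row(tcp(S-a*.05,R,.170),R)); print(row(tcp(S+[0,0,.001],R,.170),R))
E
```

```text
[ 0.14845251  0.55403229 -0.81915204]
[ 0.129   0.0028  0.1468  0.0085 -0.6108  0.0269]
[ 0.1003  0.002   0.1867  0.0085 -0.6108  0.0269]
```

>>> carry_out --moves "0.06 0.03 0.001 0.03 0.0085 -0.15 0.027;0.06 0.06 0.001 0.06 0.0085 -0.3 0.027;0.06 0.09 0.002 0.1 0.0085 -0.45 0.027;0.06 0.129 0.003 0.147 0.0085 -0.611 0.027;0.06 0.129 0.003 0.147 0.0085 -0.611 0.027;0.06 0.129 0.003 0.147 0.0085 -0.611 0.027;0.06 0.129 0.003 0.147 0.0085 -0.611 0.027"

```text
clock: 4.1
tool_pos: [0.4374, -0.4067, 0.1936]
orientation: [-180.0, 34.9, -105.0]
force: [0.0, 0.4, 0.6]
opening: 0.0601
```

```bash
python3 - <<'E'
from p import *; commit([.129,.003,.147,.0085,-.611,.027])
from h import *
o=ctrl.get_obs(); print(get()[0],get()[1].as_euler('xyz',degrees=True)); print(o['clock'],o['tool_pos'],o['orientation'])
s=ctrl.snapshot('wrist'); save(s,'w2')
R=Rtool(-105,-35); S=np.array([.470,-.285,.013]); print(row(tcp(S+[0,0,.001],R,.170),R)); print(proj(s,S))
print([ (a['at'],a['confidence'],ray(s,a['at'],.013)) for a in ctrl.mark_of(s,'stud')])
E
```

```text
[ 0.43709928 -0.40684423  0.193     ] [ 179.99897144   35.01000396 -105.00470157]
4.1 [ 0.4373896  -0.4066677   0.19358287] [-179.96350035   34.88860331 -104.98960452]
[-0.0007 -0.0002  0.049  -0.      0.0002 -0.0001]
[318.76844821 222.84463365]
[([222.1, 321.0], 0.58, array([ 0.46828626, -0.28548715,  0.013     ]))]
```

View pics/w2.png

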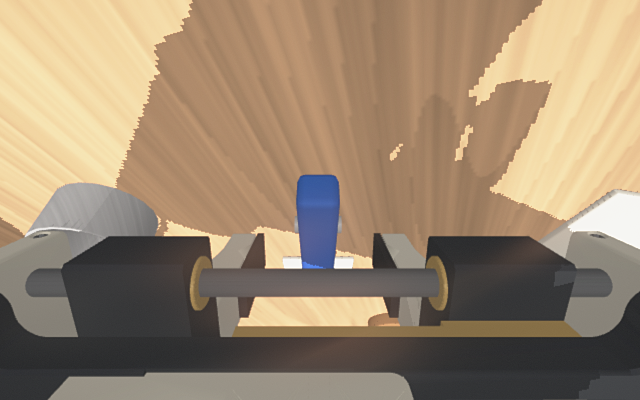

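The blue handle sits centred between the fingers (column 318), and the stud is at row 222 as predicted. I'll move in and close.

>>> carry_out --moves "0.06 -0.001 0 0.025 0 0 0;0.06 -0.001 0 0.04 0 0 0;0.06 -0.001 0 0.049 0 0 0;0.06 -0.001 0 0.049 0 0 0;0.03 -0.001 0 0.049 0 0 0;0.02 -0.001 0 0.049 0 0 0;0.02 -0.001 0 0.049 0 0 0;0.02 -0.001 0 0.049 0 0 0"

```text
clock: 5.0
tool_pos: [0.4446, -0.3792, 0.1534]
orientation: [-180.0, 35.0, -105.0]
force: [0.0, -1.3, 0.3]
opening: 0.0335
```

```bash
python3 - <<'E'
from p import *; commit([-.001,0,.049,0,0,0])
from h import *
o=ctrl.get_obs(); print(o['clock'],o['tool_pos'],o['orientation'],o['force'],o['opening'])
s=ctrl.snapshot('wrist'); save(s,'w3')
s=ctrl.snapshot('side'); save(s,'s3')
E
```

```text
5.0 [ 0.44461117 -0.37915062  0.15337435] [-179.96965152   34.99610853 -105.01280607] [ 0.04624475 -1.28720137  0.29867152] 0.033539075940846555
```

View pics/w3.png

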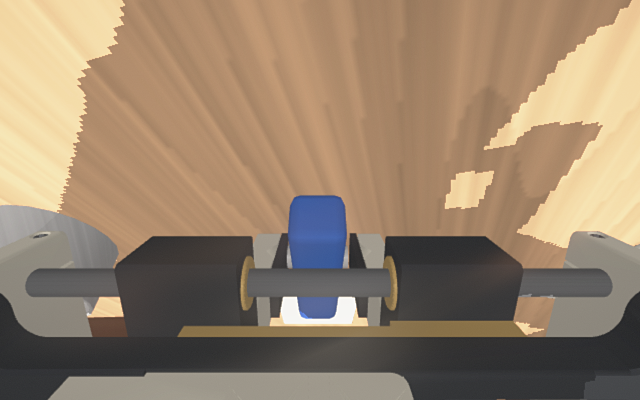

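View pics/s3.png

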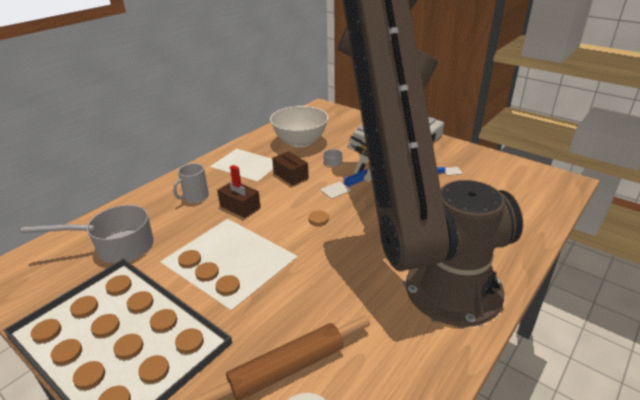

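```bash
python3 - <<'E'
from p import *
S=np.array([.470,-.285,.013])
for t,z in((-35,.06),(-20,.1),(0,.15),(20,.19),(35,.20),(45,.20)):
    R=Rtool(-105,t); print(t,row(tcp([.47,-.285,z],R,.170),R))
E
```

```text
-35 [-0.0261 -0.0002 -0.0377 -0.      0.0002 -0.0001]
-20 [-9.30e-02 -2.00e-04 -6.46e-02 -0.00e+00  2.62e-01 -1.00e-04]
0 [-1.752e-01 -2.000e-04 -8.060e-02 -0.000e+00  6.110e-01 -1.000e-04]
20 [-2.399e-01 -2.000e-04 -7.160e-02  0.000e+00  9.601e-01 -1.000e-04]
35 [-2.6610e-01 -2.0000e-04 -4.0400e-02  0.0000e+00  1.2219e+00 -1.0000e-04]
45 [-2.7380e-01 -2.0000e-04 -1.1800e-02  0.0000e+00  1.3964e+00 -1.0000e-04]
```

>>> carry_out --moves "0.02 0 0 0 0 0 0;0.02 0 0 0 0 0 0;0.02 -0.013 0 -0.019 0 0 0;0.02 -0.026 0 -0.038 0 0 0;0.02 -0.06 0 -0.052 0 0.13 0;0.02 -0.093 0 -0.065 0 0.262 0;0.02 -0.12 0 -0.07 0 0.38 0;0.02 -0.148 0 -0.076 0 0.5 0;0.02 -0.175 0 -0.081 0 0.611 0;0.02 -0.2 0 -0.078 0 0.73 0;0.02 -0.222 0 -0.075 0 0.85 0;0.02 -0.24 0 -0.072 0 0.96 0;0.02 -0.253 0 -0.056 0 1.09 0;0.02 -0.266 0 -0.04 0 1.222 0;0.02 -0.266 0 -0.04 0 1.222 0;0.02 -0.266 0 -0.04 0 1.222 0"

```text
clock: 6.7
tool_pos: [0.495, -0.1899, 0.3377]
orientation: [179.9, -34.9, -104.9]
force: [-1.0, 0.6, -1.2]
opening: 0.0313
```

```bash
python3 - <<'E'
from p import *; commit([-.266,0,-.04,0,1.222,0])
from h import *
o=ctrl.get_obs(); print(get()[0],get()[1].as_euler('xyz',degrees=True),o['clock'],o['tool_pos'],o['orientation'],o['force'],o['opening'],o['joint_pos'])
s=ctrl.snapshot('wrist'); save(s,'w4')
s=ctrl.snapshot('side'); save(s,'s4')
s=ctrl.snapshot('top'); save(s,'t4')
E
python3 -c "
import cv2
a=cv2.imread('pics/s4.png')[60:260,230:510];b=cv2.imread('pics/t4.png')[100:300,270:550]
cv2.imwrite('pics/c4.png',cv2.resize(cv2.vconcat([a,b]),None,fx=1.45,fy=1.45))
cv2.imwrite('pics/c4.png',cv2.resize(cv2.hconcat([a,b]),(800,286)))"
```

```text
[ 0.49505359 -0.19062613  0.33881163] [ 179.9989715   -35.00543859 -105.00352146] 6.7 [ 0.49498948 -0.18993973  0.33768779] [ 179.85813843  -34.94494805 -104.85040811] [-1.01634682  0.59061159 -1.20685118] 0.03133731592143529 [  8.12908286  12.01270365 -38.73748846  37.19614807 -60.53799938
 -47.90128446]
```

View pics/w4.png

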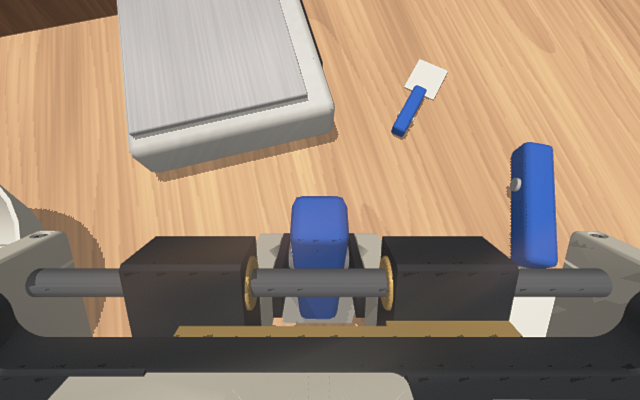

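View pics/c4.png

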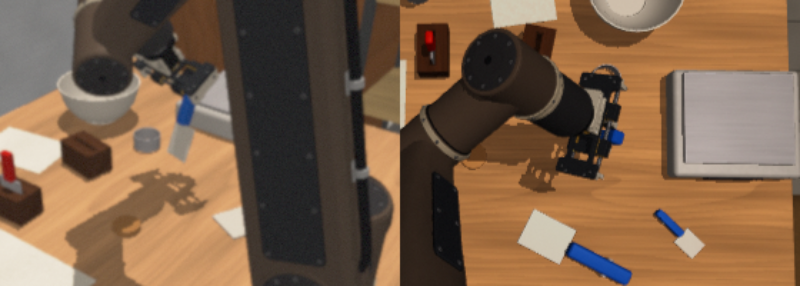

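The spatula is gripped at 31 mm opening and its angle in the fingers hasn't changed: the handle top is still at row 195 in the wrist view. Next I'll over-tilt so the blade sits about 9° past vertical, then press it on the worktop and rotate the gripper back.

```bash
python3 - <<'E'
from p import *
for t,z in((45,.2),(55,.19),(64,.17),(64,.153),(64,.149)):
    R=Rtool(-105,t); print(t,row(tcp([.47,-.285,z],R,.170),R))
E
```

```text
45 [-2.920e-02 -2.000e-04  2.300e-03  1.000e-04  1.744e-01 -0.000e+00]
55 [-6.35e-02 -2.00e-04  1.82e-02  1.00e-04  3.49e-01 -0.00e+00]
64 [-9.930e-02 -2.000e-04  4.560e-02  1.000e-04  5.061e-01 -0.000e+00]
64 [-1.090e-01 -2.000e-04  5.950e-02  1.000e-04  5.061e-01 -0.000e+00]
64 [-1.113e-01 -2.000e-04  6.280e-02  1.000e-04  5.061e-01 -0.000e+00]
```

>>> carry_out --moves "0.02 -0.015 0 0.001 0 0.087 0;0.02 -0.029 0 0.002 0 0.174 0;0.02 -0.046 0 0.01 0 0.26 0;0.02 -0.0635 0 0.018 0 0.349 0;0.02 -0.081 0 0.032 0 0.43 0;0.02 -0.099 0 0.046 0 0.506 0;0.02 -0.099 0 0.046 0 0.506 0;0.02 -0.104 0 0.053 0 0.506 0;0.02 -0.109 0 0.0595 0 0.506 0;0.02 -0.109 0 0.0595 0 0.506 0;0.02 -0.109 0 0.0595 0 0.506 0"

```text
clock: 7.95
tool_pos: [0.5094, -0.1376, 0.2279]
orientation: [-179.9, -63.9, -105.2]
force: [-0.3, -0.7, -0.1]
opening: 0.0318
```

```bash
cat > look.py <<'E'
import sys
from h import *
from p import *
n=sys.argv[1]
o=ctrl.get_obs(); print('cmd',np.round(get()[0],4),get()[1].as_euler('xyz',degrees=True).round(1)); 
for k in('clock','tool_pos','orientation','force','moment','opening','joint_pos'): print(k,np.round(o[k],4))
ims=[]
for c in sys.argv[2:]:
    s=ctrl.snapshot(c); im=s['image'][:,:,::-1].copy(); 
    if c!='wrist':
        R=Ro.from_euler('xyz',o['orientation'],degrees=True); g=o['tool_pos']+R.apply([0,0,.17])
        u,v=proj(s,g); u=int(np.clip(u,75,565)); v=int(np.clip(v,75,325)); im=cv2.resize(im[v-75:v+75,u-75:u+75],(400,400),interpolation=cv2.INTER_CUBIC); print(c,'origin',u-75,v-75,'scale',400/150)
    else: im=cv2.resize(im,(400,250)); im=cv2.copyMakeBorder(im,0,150,0,0,cv2.BORDER_CONSTANT)
    ims.append(im)
cv2.imwrite('pics/%s.png'%n,cv2.hconcat(ims))
E
python3 - <<'E'
from p import *; commit([-.109,0,.0595,0,.506,0])
E
python3 look.py a5 side wrist
```

```text
cmd [ 0.5093 -0.1374  0.2275] [ 180.  -64. -105.]
clock 7.95
tool_pos [ 0.5094 -0.1376  0.2279]
orientation [-179.8641  -63.9261 -105.1675]
force [-0.2696 -0.6538 -0.1045]
moment [ 3.299  -0.801  -0.0127]
opening 0.0318
joint_pos [ 15.0315  28.1573 -48.2023  55.183  -71.2727 -77.6189]
side origin 288 62 scale 2.6666666666666665
```

View pics/a5.png

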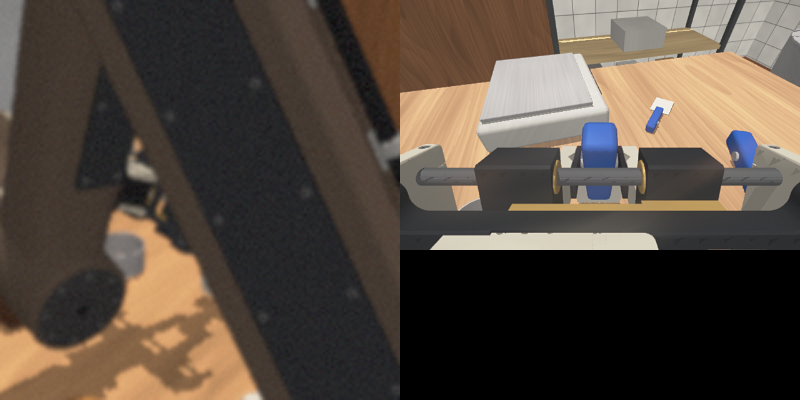

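>>> carry_out --moves "0.02 -0.0014 0 0.0007 0 0 0;0.02 -0.0027 0 0.0013 0 0 0;0.02 -0.0027 0 0.0013 0 0 0"

```text
clock: 8.35
tool_pos: [0.5095, -0.1371, 0.2242]
orientation: [-180.0, -64.0, -105.0]
force: [0.1, -0.1, -0.0]
opening: 0.0314
```

>>> carry_out --moves "0.02 -0.0009 0 0.0004 0 0 0;0.02 -0.0018 0 0.0009 0 0 0;0.02 -0.0018 0 0.0009 0 0 0"

```text
clock: 8.65
tool_pos: [0.5099, -0.137, 0.2234]
orientation: [-179.9, -64.2, -105.1]
force: [0.8, 2.3, 9.9]
opening: 0.0314
```

```bash
cat > swing.py <<'E'
import sys
from p import *
t0,t1,n,drag,h,h1=map(float,sys.argv[1:7]); n=int(n)
p,R0=get(); d=np.array([.2588,.966,0]); S=p+R0.apply([0,0,.17]); print('stud cmd',S)
S[2]=h
out=[]
for i in range(1,n+1):
    f=i/n; R=Rtool(-105,t0+f*(t1-t0)); Q=S+d*drag*f; Q[2]=h+(h1-h)*f; out.append(row(tcp(Q,R,.17),R))
for r in out: print('0.02 %.4f 0 %.4f 0 %.3f 0;'%(r[0],r[2],r[4]),end='')
print(r)
E
python3 - <<'E'
from p import *; commit([-.0027,0,.0013,0,0,0]);commit([-.0018,0,.0009,0,0,0])
E
python3 swing.py 64 40 6 .006 .1475 .1475
```

```text
stud cmd [ 0.46977136 -0.2849428   0.1480072 ]
0.02 0.0110 0 -0.0003 0 -0.070 0;0.02 0.0223 0 0.0001 0 -0.140 0;0.02 0.0336 0 0.0012 0 -0.209 0;0.02 0.0446 0 0.0032 0 -0.279 0;0.02 0.0555 0 0.0060 0 -0.349 0;0.02 0.0661 0 0.0095 0 -0.419 0;[ 6.610e-02  0.000e+00  9.500e-03  1.000e-04 -4.188e-01 -0.000e+00]
```

>>> carry_out --moves "0.02 0.011 0 -0.0003 0 -0.07 0;0.02 0.0223 0 0.0001 0 -0.14 0;0.02 0.0223 0 0.0001 0 -0.14 0"

```text
clock: 8.95
tool_pos: [0.5071, -0.1471, 0.2446]
orientation: [-179.6, -55.8, -105.3]
force: [0.5, 0.1, 6.0]
opening: 0.0312
```

```bash
python3 - <<'E'
from p import *; commit([.0223,0,.0001,0,-.14,0])
E
python3 look.py a6 wrist
```

```text
cmd [ 0.5068 -0.1469  0.2425] [ 180.  -56. -105.]
clock 8.95
tool_pos [ 0.5071 -0.1471  0.2446]
orientation [-179.6498  -55.846  -105.3138]
force [0.4713 0.1177 6.0187]
moment [ 0.7533 -0.1774  0.2529]
opening 0.0312
joint_pos [ 13.487   24.0829 -47.4396  52.8845 -65.9324 -72.4555]
```

View pics/a6.png

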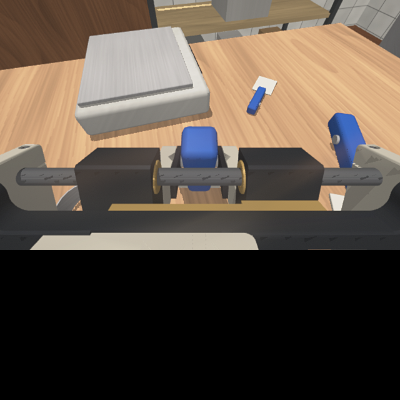

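```bash
python3 swing.py 56 56 1 .008 .1455 .1450;python3 swing.py 56 40 4 .018 .145 .145; 
```

```text
stud cmd [ 0.47029653 -0.28298335  0.14741422]
0.02 -0.0065 0 -0.0053 0 0.000 0;[-0.0065  0.     -0.0053  0.0001  0.0004 -0.    ]
stud cmd [ 0.47029653 -0.28298335  0.14741422]
0.02 0.0073 0 -0.0020 0 -0.069 0;0.02 0.0166 0 -0.0045 0 -0.139 0;0.02 0.0257 0 -0.0061 0 -0.209 0;0.02 0.0347 0 -0.0070 0 -0.279 0;[ 3.470e-02  0.000e+00 -7.000e-03  1.000e-04 -2.788e-01 -0.000e+00]
```

>>> carry_out --moves "0.02 -0.0033 0 -0.0026 0 0 0;0.02 -0.0065 0 -0.0053 0 0 0;0.02 -0.0065 0 -0.0053 0 0 0"

```text
clock: 9.3
tool_pos: [0.5098, -0.1386, 0.2414]
orientation: [-179.8, -56.2, -105.1]
force: [0.1, 1.0, 11.4]
opening: 0.031
```

```bash
python3 - <<'E'
from p import *; commit([-.0065,0,-.0053,0,0,0])
E
python3 look.py a7 wrist;python3 swing.py 56 40 4 .012 .145 .145
```

```text
cmd [ 0.5089 -0.1391  0.2401] [ 180.  -56. -105.]
clock 9.3
tool_pos [ 0.5098 -0.1386  0.2414]
orientation [-179.8038  -56.1577 -105.093 ]
force [ 0.0805  1.0312 11.3926]
moment [-0.5186  0.2421 -0.0409]
opening 0.031
joint_pos [ 14.5664  24.66   -47.0726  52.1573 -66.3629 -72.7925]
stud cmd [ 0.47237529 -0.27522741  0.14499261]
0.02 0.0101 0 -0.0021 0 -0.069 0;0.02 0.0202 0 -0.0033 0 -0.139 0;0.02 0.0302 0 -0.0038 0 -0.209 0;0.02 0.0401 0 -0.0034 0 -0.279 0;[ 4.010e-02  0.000e+00 -3.400e-03  1.000e-04 -2.788e-01 -0.000e+00]
```

View pics/a7.png

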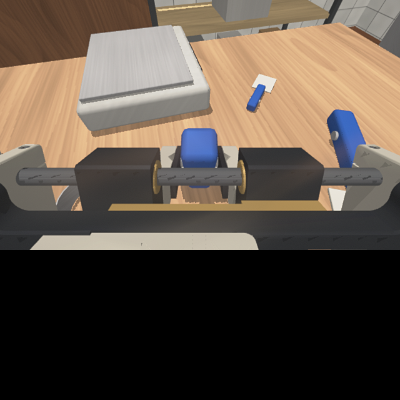

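>>> carry_out --moves "0.02 0.0101 0 -0.0021 0 -0.069 0;0.02 0.0202 0 -0.0033 0 -0.139 0;0.02 0.0302 0 -0.0038 0 -0.209 0;0.02 0.0401 0 -0.0034 0 -0.279 0;0.02 0.0401 0 -0.0034 0 -0.279 0"

```text
clock: 9.85
tool_pos: [0.5037, -0.1585, 0.2764]
orientation: [-179.8, -39.8, -105.2]
force: [-0.4, 0.5, 2.4]
opening: 0.0314
```

```bash
python3 - <<'E'
from p import *; commit([.0401,0,-.0034,0,-.279,0])
E
python3 look.py a8 wrist side;python3 swing.py 40 20 5 .012 .145 .145
```

```text
cmd [ 0.5038 -0.1581  0.2753] [ 180.  -40. -105.]
clock 9.85
tool_pos [ 0.5037 -0.1585  0.2764]
orientation [-179.8129  -39.8418 -105.2073]
force [-0.3802  0.4958  2.3667]
moment [ 1.58   -0.2922 -0.0269]
opening 0.0314
joint_pos [ 11.4765  17.4802 -43.5777  42.7528 -57.7168 -59.377 ]
side origin 283 66 scale 2.6666666666666665
stud cmd [ 0.47548834 -0.26361269  0.14500622]
0.02 0.0100 0 -0.0011 0 -0.070 0;0.02 0.0199 0 -0.0014 0 -0.140 0;0.02 0.0298 0 -0.0009 0 -0.209 0;0.02 0.0395 0 0.0004 0 -0.279 0;0.02 0.0489 0 0.0025 0 -0.349 0;[ 4.890e-02  0.000e+00  2.500e-03  0.000e+00 -3.489e-01 -1.000e-04]
```

View pics/a8.png

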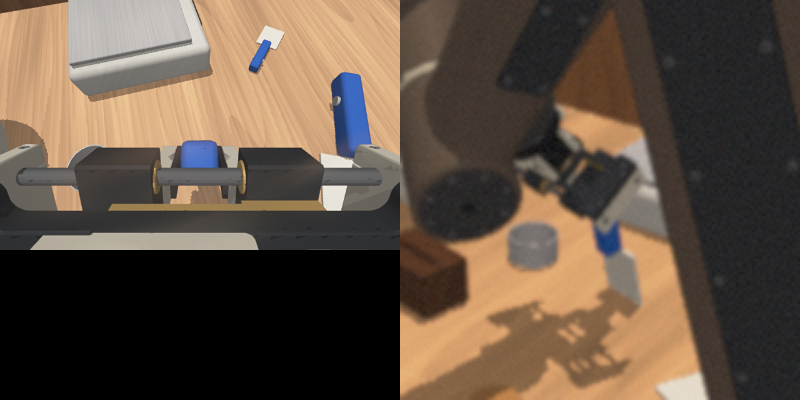

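The spatula is turning in the fingers: the handle butt now rides lower in the wrist view, at row 140 of the reduced crop. I'll continue.

>>> carry_out --moves "0.02 0.01 0 -0.0011 0 -0.07 0;0.02 0.0199 0 -0.0014 0 -0.14 0;0.02 0.0298 0 -0.0009 0 -0.209 0;0.02 0.0395 0 0.0004 0 -0.279 0;0.02 0.0489 0 0.0025 0 -0.349 0;0.02 0.0489 0 0.0025 0 -0.349 0"

```text
clock: 10.55
tool_pos: [0.4937, -0.1963, 0.3046]
orientation: [180.0, -20.0, -105.1]
force: [0.5, 0.4, 3.2]
opening: 0.0315
```

```bash
python3 - <<'E'
from p import *; commit([.0489,0,.0025,0,-.349,0])
E
python3 look.py a9 wrist side;python3 swing.py 20 0 5 .012 .145 .145
```

```text
cmd [ 0.4937 -0.1958  0.3048] [ 180.  -20. -105.]
clock 10.55
tool_pos [ 0.4937 -0.1963  0.3046]
orientation [ 179.9878  -19.9648 -105.1022]
force [0.5329 0.3723 3.1682]
moment [ 0.9056  0.1109 -0.0452]
opening 0.0315
joint_pos [  5.0619  12.5458 -35.7024  24.1752 -51.487  -36.9613]
side origin 280 67 scale 2.6666666666666665
stud cmd [ 0.47860883 -0.25197022  0.14500913]
0.02 0.0096 0 -0.0004 0 -0.070 0;0.02 0.0191 0 0.0000 0 -0.140 0;0.02 0.0286 0 0.0013 0 -0.209 0;0.02 0.0378 0 0.0033 0 -0.279 0;0.02 0.0468 0 0.0062 0 -0.349 0;[ 4.68e-02  0.00e+00  6.20e-03  0.00e+00 -3.49e-01 -1.00e-04]
```

View pics/a9.png

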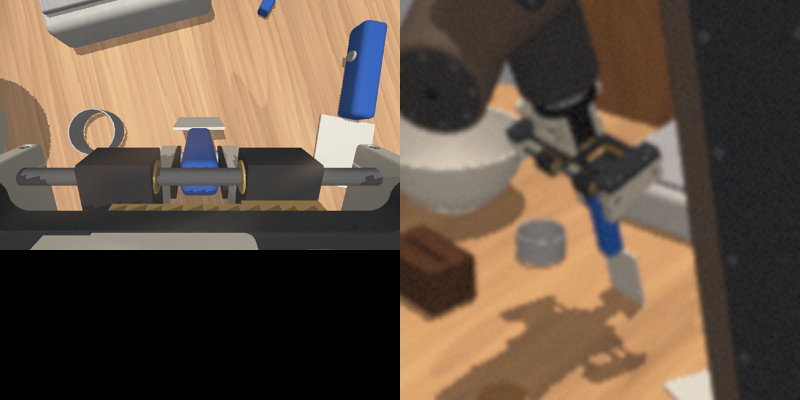

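>>> carry_out --moves "0.02 0.0096 0 -0.0004 0 -0.07 0;0.02 0.0191 0 0 0 -0.14 0;0.02 0.0286 0 0.0013 0 -0.209 0;0.02 0.0378 0 0.0033 0 -0.279 0;0.02 0.0468 0 0.0062 0 -0.349 0;0.02 0.0468 0 0.0062 0 -0.349 0"

```text
clock: 11.25
tool_pos: [0.4818, -0.241, 0.3141]
orientation: [179.9, -0.0, -105.1]
force: [0.5, 1.4, 3.6]
opening: 0.0316
```

```bash
python3 - <<'E'
from p import *; commit([.0468,0,.0062,0,-.349,0])
from h import *
o=ctrl.get_obs(); R=Ro.from_euler('xyz',o['orientation'],degrees=True); S=o['tool_pos']+R.apply([0,0,.17]); print('stud',S)
s=ctrl.snapshot('wrist'); save(s,'w10'); d=np.array([.2588,.966,0])
for a in ctrl.mark_of(s,'blade_end'):
    X=ray(s,a['at'],0.001); v=X-S; print(a['at'],a['confidence'],X,'ahead',v@d,'side',v@[.966,-.2588,0])
E
python3 look.py a10 top side
```

```text
stud [ 0.48152248 -0.24092012  0.14412759]
[233.4, 529.2] 0.93 [ 0.28672004 -0.13881709  0.001     ] ahead 0.04821665674987754 side -0.21460342533104204
[133.8, 319.6] 0.64 [ 0.46697449 -0.29072171  0.001     ] ahead -0.051873361608571825 side -0.0011647078907717201
cmd [ 0.4817 -0.2404  0.3149] [ 180.    0. -105.]
clock 11.35
tool_pos [ 0.4818 -0.2403  0.3141]
orientation [ 1.798971e+02 -1.639000e-01 -1.050567e+02]
force [-0.258   0.1613  2.2513]
moment [0.1173 0.2953 0.0211]
opening 0.0313
joint_pos [ -5.5806  12.3114 -23.764    0.1787 -54.0531  -9.5813]
top origin 321 117 scale 2.6666666666666665
side origin 277 69 scale 2.6666666666666665
```

View pics/w10.png

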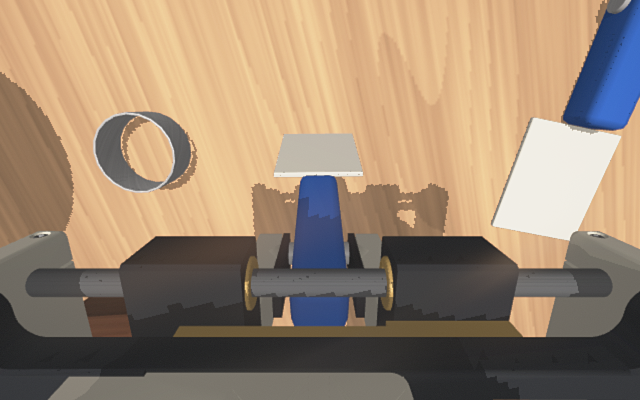

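View pics/a10.png

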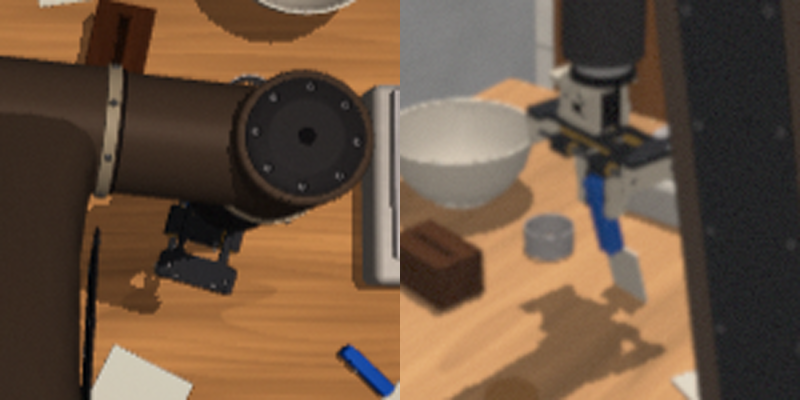

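The spatula stands under the vertical gripper, but its blade end is about 45 mm behind the studs, a lean of 17–20°, where the limit is 14.9°. I'll lift slightly, tilt the tool back about 18° (allowed up to 23°) to carry it upright, and then press.

```bash
python3 swing.py 0 -18 4 0 .158 .158
```

```text
stud cmd [ 0.48172431 -0.24034639  0.1449386 ]
0.02 0.0133 0 -0.0125 0 -0.079 0;0.02 0.0266 0 -0.0110 0 -0.157 0;0.02 0.0397 0 -0.0084 0 -0.236 0;0.02 0.0525 0 -0.0047 0 -0.314 0;[ 5.250e-02 -0.000e+00 -4.700e-03  0.000e+00 -3.141e-01 -1.000e-04]
```

>>> carry_out --moves "0.02 0 0 -0.013 0 0 0;0.02 0.0133 0 -0.0125 0 -0.079 0;0.02 0.0266 0 -0.011 0 -0.157 0;0.02 0.0397 0 -0.0084 0 -0.236 0;0.02 0.0525 0 -0.0047 0 -0.314 0;0.02 0.0525 0 -0.0047 0 -0.314 0;0.02 0.0525 0 -0.0047 0 -0.314 0"

```text
clock: 12.15
tool_pos: [0.4681, -0.2911, 0.3193]
orientation: [179.9, 17.9, -105.1]
force: [-0.0, 0.9, -1.5]
opening: 0.0315
```

```bash
python3 - <<'E'
from p import *; commit([.0525,0,-.0047,0,-.314,0])
from h import *
o=ctrl.get_obs(); R=Ro.from_euler('xyz',o['orientation'],degrees=True); S=o['tool_pos']+R.apply([0,0,.17]); print('stud',S)
s=ctrl.snapshot('wrist'); save(s,'w11'); d=np.array([.2588,.966,0])
for a in ctrl.mark_of(s,'blade_end'):
    X=ray(s,a['at'],0.009); v=X-S; print(a['at'],a['confidence'],X,'ahead',v@d,'side',v@[.966,-.2588,0])
for v in(-30,-15,0,15): print(v,proj(s,S+d*v/1000-[0,0,.148]))
s=ctrl.snapshot('side')
for a in ctrl.mark_of(s,'blade_end'):print(a)
for v in(-30,-15,0,15): print(v,proj(s,S+d*v/1000-[0,0,.148]))
E
python3 look.py a11 side
```

```text
stud [ 0.48147408 -0.24064804  0.15754481]
[178.6, 524.4] 0.74 [ 0.29287095 -0.14793155  0.009     ] ahead 0.040753642820722615 side -0.2061856462885687
[138.8, 318.1] 0.69 [ 0.48128588 -0.24289959  0.009     ] ahead -0.0022236970492584486 side 0.00040090115705641556
[229.2, 316.8] 0.29 [ 0.51097706 -0.13826248  0.009     ] ahead 0.10653982289016467 side 0.002002494537164486
-30 [318.5176761  109.34499312]
-15 [318.52706585 125.79638697]
0 [318.53590209 141.27800524]
15 [318.54423236 155.8731423 ]
{'at': [188.0, 350.0], 'confidence': 0.7}
{'at': [166.0, 459.4], 'confidence': 0.55}
-30 [358.67696156 177.27232496]
-15 [355.21438022 178.74597925]
0 [351.71953464 180.23336501]
15 [348.19197174 181.73467507]
cmd [ 0.4681 -0.2911  0.3196] [ 180.   18. -105.]
clock 12.35
tool_pos [ 0.4684 -0.29    0.3196]
orientation [ 179.9946   17.9373 -104.9202]
force [-0.4716  0.2805 -1.1007]
moment [-1.1497  0.3813 -0.0558]
opening 0.0313
joint_pos [-19.2702  15.3735 -11.7726 -19.7075 -65.5931  12.9924]
side origin 277 65 scale 2.6666666666666665
```

View pics/w11.png

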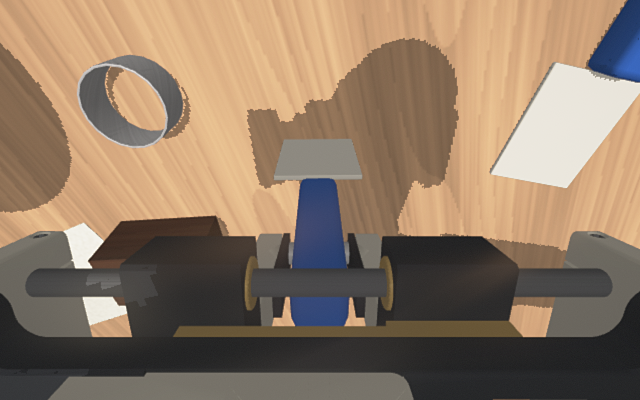

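View pics/a11.png

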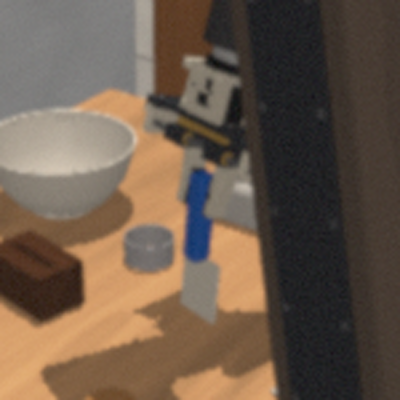

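```bash
python3 swing.py -18 -15 1 0 .153 .153;python3 swing.py -15 -15 2 0 .150 .148
```

```text
stud cmd [ 0.48172621 -0.24034005  0.15795063]
0.02 -0.0073 0 0.0049 0 0.052 0;[-0.0073 -0.      0.0049 -0.      0.0522 -0.0001]
stud cmd [ 0.48172621 -0.24034005  0.15795063]
0.02 -0.0061 0 0.0087 0 0.052 0;0.02 -0.0058 0 0.0097 0 0.052 0;[-0.0058 -0.      0.0097 -0.      0.0522 -0.0001]
```

>>> carry_out --moves "0.02 -0.0073 0 0.0049 0 0.052 0;0.02 -0.0073 0 0.0049 0 0.052 0;0.02 -0.0061 0 0.0087 0 0.052 0;0.02 -0.0058 0 0.0097 0 0.052 0;0.02 -0.0058 0 0.0097 0 0.052 0;0.02 -0.0058 0 0.0097 0 0.052 0"

```text
clock: 13.0
tool_pos: [0.4715, -0.2831, 0.3162]
orientation: [-179.7, 15.0, -104.8]
force: [-5.1, 2.3, 24.2]
opening: 0.0314
```

>>> carry_out --moves "0.02 0 0 0 0 0 0;0.02 0 0 0 0 0 0"

```text
clock: 13.2
tool_pos: [0.4714, -0.2831, 0.3162]
orientation: [-179.7, 15.0, -104.8]
force: [-3.1, 2.3, 25.9]
opening: 0.0316
```

```bash
python3 - <<'E'
from p import *; commit([-.0058,0,.0097,0,.052,0])
from h import *
o=ctrl.get_obs(); R=Ro.from_euler('xyz',o['orientation'],degrees=True); S=o['tool_pos']+R.apply([0,0,.17]); print('stud',S)
s=ctrl.snapshot('wrist'); save(s,'w12'); d=np.array([.2588,.966,0])
for a in ctrl.mark_of(s,'blade_end'):
    X=ray(s,a['at'],0.0); v=X-S; print(a['at'],a['confidence'],X,'ahead',v@d,'side',v@[.966,-.2588,0])
for v in(-30,-15,0,15): print(v,proj(s,S*[1,1,0]+d*v/1000))
E
python3 look.py a12 side
```

```text
stud [ 0.48364038 -0.24084014  0.15197909]
[189.8, 531.4] 0.88 [ 0.28581328 -0.1407875   0.        ] ahead 0.04545319193052954 side -0.21699459887958789
[141.5, 323.3] 0.58 [ 0.47883782 -0.24542365  0.        ] ahead -0.005670573896811639 side -0.0034530567840505106
-30 [319.75344536 115.86211089]
-15 [319.67464353 131.92565837]
0 [319.60002951 147.13553503]
15 [319.52927808 161.55802987]
cmd [ 0.4703 -0.2828  0.3122] [ 180.   15. -105.]
clock 13.3
tool_pos [ 0.4714 -0.2831  0.3162]
orientation [-179.6491   14.9929 -104.7835]
force [-3.5683  2.3287 25.1613]
moment [2.3582 1.38   0.5293]
opening 0.0313
joint_pos [-17.1249  14.8774 -13.7184 -16.925  -62.7149  10.2713]
side origin 276 66 scale 2.6666666666666665
```

View pics/w12.png

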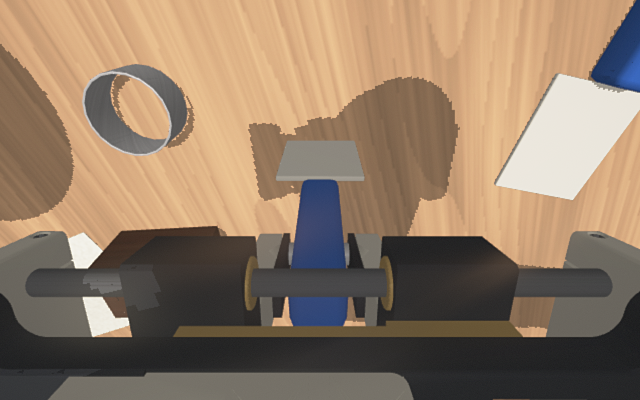

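View pics/a12.png

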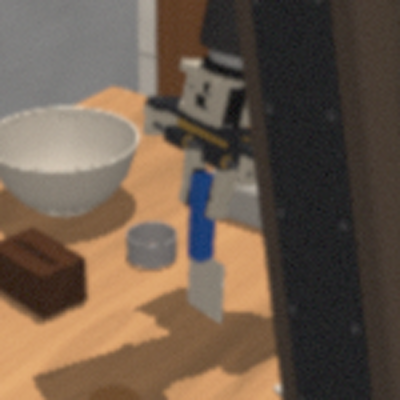

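Step 1 looks met: the spatula stands within about 3° of vertical, pressed on the worktop with 25 N. Now I'll refine the biscuit position and move behind it.

```bash
cat > g.py <<'E'
from p import *
d=np.array([.2588,.966,0]); e=np.array([.966,-.2588,0])
def st(al,la,z): return d*al+e*la+np.array([0,0,z])
def r(al,la,z,yaw=-105,tilt=-15):
    R=Rtool(yaw,tilt); return row(tcp(st(al,la,z),R,.17),R)
E
python3 - <<'E'
from h import *
from g import *
for n in('side',):
    s=ctrl.snapshot(n)
    for a in ctrl.mark_of(s,'stray_biscuit')[:1]: print(a, ray(s,a['at'],0))
p,R=get(); S=p+R.apply([0,0,.17]); print('cmd stud',S@d,S@e,S[2])
print(r(-.1075,.5295,.175)); print(r(.03,.433,.175)); print(r(.03,.433,.155))
E
```

```text
{'at': [222.5, 317.9], 'confidence': 0.64} [ 4.33507628e-01 -3.75290502e-03 -1.11022302e-16]
cmd stud -0.10745989555155311 0.5275473841035209 0.14800573508657966
[-0.007  -0.002  -0.0261 -0.      0.0002 -0.0001]
[-1.398e-01  9.450e-02  9.500e-03 -0.000e+00  2.000e-04 -1.000e-04]
[-1.346e-01  9.450e-02  2.890e-02 -0.000e+00  2.000e-04 -1.000e-04]
```

>>> carry_out --moves "0.02 -0.007 -0.002 -0.026 0 0 0;0.02 -0.03 0.01 -0.022 0 0 0;0.02 -0.06 0.035 -0.014 0 0 0;0.02 -0.09 0.058 -0.006 0 0 0;0.02 -0.115 0.078 0.002 0 0 0;0.02 -0.14 0.0945 0.0095 0 0 0;0.02 -0.14 0.0945 0.0095 0 0 0;0.02 -0.137 0.0945 0.02 0 0 0;0.02 -0.135 0.0945 0.028 0 0 0;0.02 -0.135 0.0945 0.029 0 0 0"

```text
clock: 14.45
tool_pos: [0.4146, -0.1255, 0.317]
orientation: [179.8, 15.0, -105.1]
force: [0.1, -0.9, -1.5]
opening: 0.0314
```

```bash
python3 - <<'E'
from p import *; commit([-.135,.0945,.029,0,0,0])
from h import *
from g import d,e
o=ctrl.get_obs(); R=Ro.from_euler('xyz',o['orientation'],degrees=True); S=o['tool_pos']+R.apply([0,0,.17]); print('stud',S@d,S@e,S[2])
s=ctrl.snapshot('top'); save(s,'t13')
for l in('stray_biscuit','paper'):
  for a in ctrl.mark_of(s,l)[:1]:
    X=ray(s,a['at'],0.0); print(l,a['at'],a['confidence'],X,X@d,X@e)
s=ctrl.snapshot('wrist'); save(s,'w13')
E
python3 look.py a13 side
```

```text
stud 0.029982291842707235 0.4325093330539093 0.15279196263816877
stray_biscuit [153.7, 413.0] 0.52 [ 0.62805885 -0.32070294  0.        ] -0.14725740684967262 0.6897027660550276
paper [184.8, 239.5] 0.97 [0.51554062 0.25505609 0.        ] 0.37980609856077624 0.4320037176436648
cmd [ 0.4148 -0.1252  0.3192] [ 180.   15. -105.]
clock 14.65
tool_pos [ 0.4151 -0.1255  0.3186]
orientation [ 179.9598   14.9979 -105.0662]
force [-0.2791  0.2023 -1.048 ]
moment [-0.8709  0.3085 -0.0197]
opening 0.0315
joint_pos [  1.0683   2.9119 -28.0639 -17.4488 -56.0669  -6.7108]
side origin 260 92 scale 2.6666666666666665
```

View pics/w13.png

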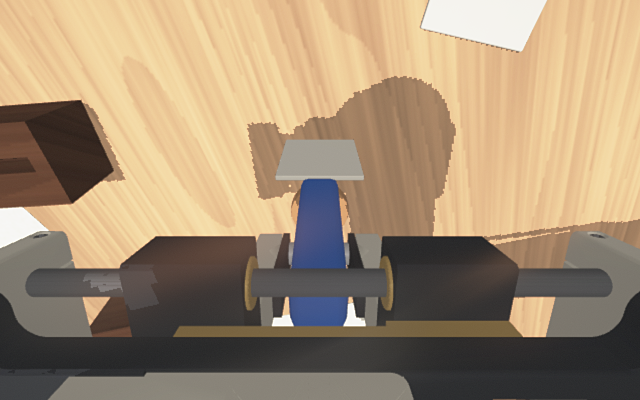

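View pics/a13.png

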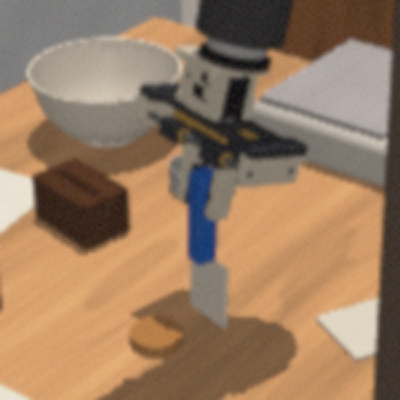

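View pics/t13.png

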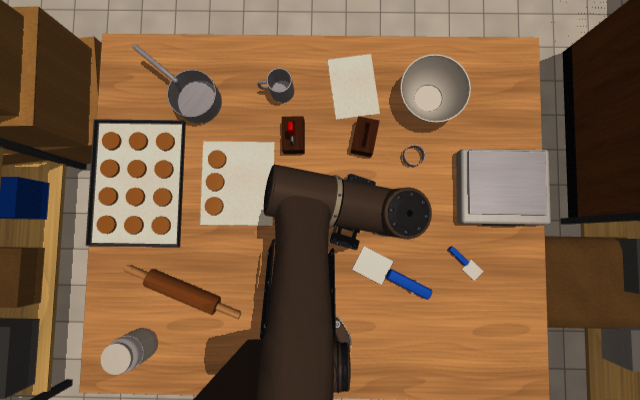

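The wrist view shows the biscuit just behind the handle, columns 292–348, centred on the blade (320). I'll push slowly.

>>> carry_out --moves "0.02 -0.0097 0 0.0026 0 0 0;0.02 -0.0193 0 0.0052 0 0 0;0.02 -0.029 0 0.0078 0 0 0;0.02 -0.0367 0 0.0098 0 0 0;0.02 -0.0444 0 0.0119 0 0 0;0.02 -0.0522 0 0.014 0 0 0;0.02 -0.0618 0 0.0166 0 0 0;0.02 -0.0734 0 0.0197 0 0 0;0.02 -0.085 0 0.0228 0 0 0;0.02 -0.0966 0 0.0259 0 0 0;0.02 -0.1082 0 0.029 0 0 0;0.02 -0.1198 0 0.0321 0 0 0;0.02 -0.1285 0 0.0344 0 0 0;0.02 -0.1343 0 0.036 0 0 0"

```text
clock: 16.1
tool_pos: [0.4511, 0.0102, 0.3188]
orientation: [180.0, 15.0, -105.0]
force: [-0.3, -0.6, -1.0]
opening: 0.0314
```

```bash
python3 - <<'E'
from p import *; commit([-.1343,0,.036,0,0,0])
from h import *
from g import d,e
o=ctrl.get_obs(); R=Ro.from_euler('xyz',o['orientation'],degrees=True); S=o['tool_pos']+R.apply([0,0,.17]); print('stud',S@d,S@e,S[2])
s=ctrl.snapshot('wrist'); save(s,'w14')
s=ctrl.snapshot('side'); save(s,'s14'); print(proj(s,S-[0,0,.15]))
for a in ctrl.mark_of(s,'stray_biscuit')[:4]:
    X=ray(s,a['at'],0.0); print(a['at'],a['confidence'],X,X@d,X@e)
cv2.imwrite('pics/s14.png',cv2.resize(s['image'][130:330,160:400,::-1],(720,600)))
E
```

```text
stud 0.170637264733579 0.43303641395795434 0.15460350975627216
[297.81199793 227.03733129]
[231.4, 292.2] 0.68 [ 4.65951088e-01  7.36010598e-02 -1.11022302e-16] 0.19168676531384457 0.4310607966569406
```

View pics/w14.png

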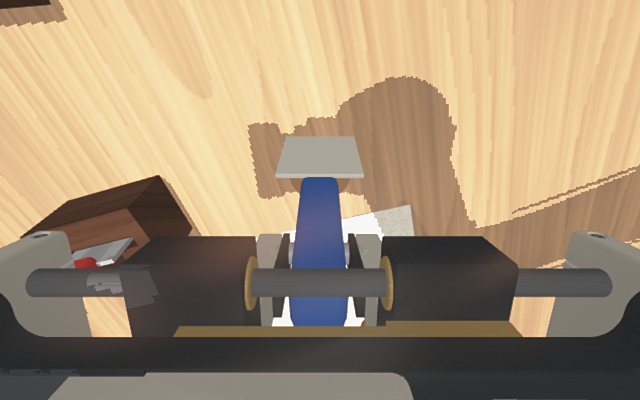

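View pics/s14.png

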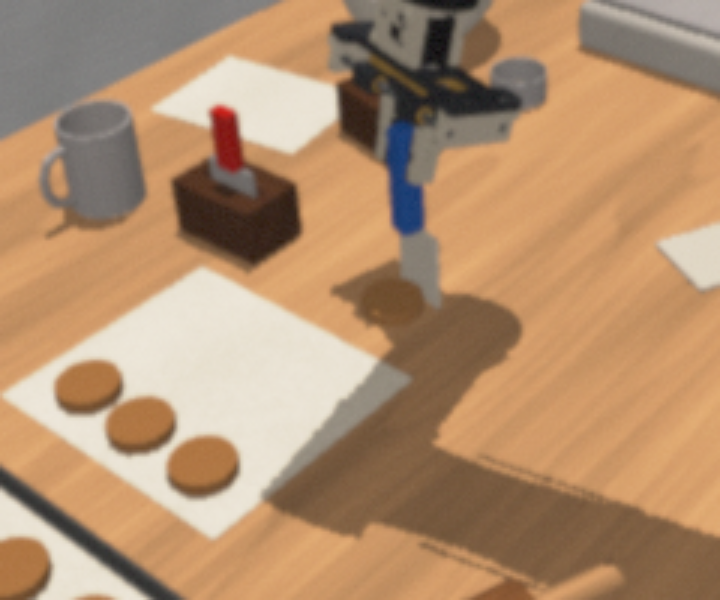

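>>> carry_out --moves "0.02 -0.0058 0 0.0016 0 0 0;0.02 -0.0155 0 0.0041 0 0 0;0.02 -0.027 0 0.0072 0 0 0;0.02 -0.0386 0 0.0104 0 0 0;0.02 -0.0502 0 0.0135 0 0 0;0.02 -0.0618 0 0.0166 0 0 0;0.02 -0.0734 0 0.0197 0 0 0;0.02 -0.085 0 0.0228 0 0 0;0.02 -0.0966 0 0.0259 0 0 0;0.02 -0.1082 0 0.029 0 0 0;0.02 -0.1178 0 0.0316 0 0 0;0.02 -0.1256 0 0.0336 0 0 0;0.02 -0.1314 0 0.0352 0 0 0;0.02 -0.1352 0 0.0362 0 0 0;0.02 -0.1381 0 0.037 0 0 0;0.02 -0.1381 0 0.037 0 0 0;0.02 -0.1381 0 0.037 0 0 0"

```text
clock: 17.95
tool_pos: [0.4878, 0.1472, 0.3189]
orientation: [180.0, 15.0, -105.0]
force: [-0.2, -0.9, -2.3]
opening: 0.0315
```

```bash
python3 - <<'E'
from p import *; commit([-.1381,0,.037,0,0,0])
from h import *
from g import d,e
o=ctrl.get_obs(); R=Ro.from_euler('xyz',o['orientation'],degrees=True); S=o['tool_pos']+R.apply([0,0,.17]); print('stud',S@d,S@e,S[2])
s=ctrl.snapshot('side'); 
for a in ctrl.mark_of(s,'stray_biscuit')[:4]:
    X=ray(s,a['at'],0.0); print(a['at'],a['confidence'],X,X@d,X@e)
cv2.imwrite('pics/s15.png',cv2.resize(s['image'][130:330,160:400,::-1],(720,600)))
s=ctrl.snapshot('top'); save(s,'t15')
E
```

```text
stud 0.3125061553631389 0.4331509627988399 0.15470636489208697
```

View pics/s15.png

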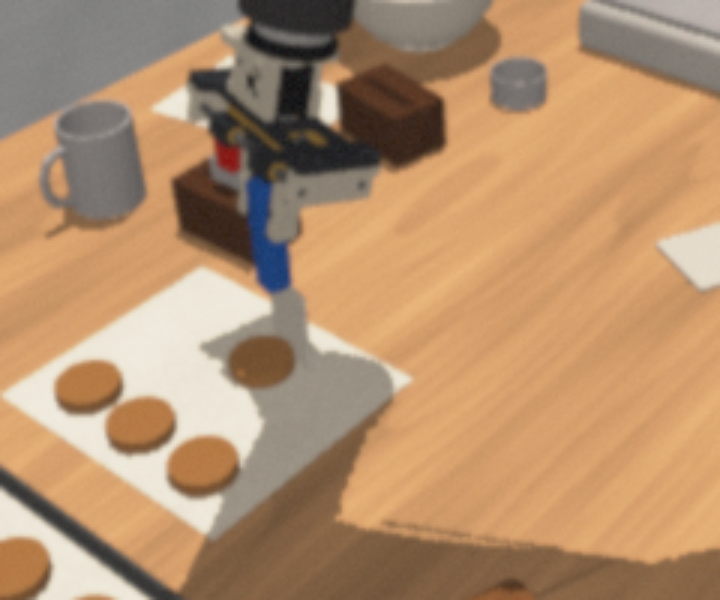

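View pics/t15.png

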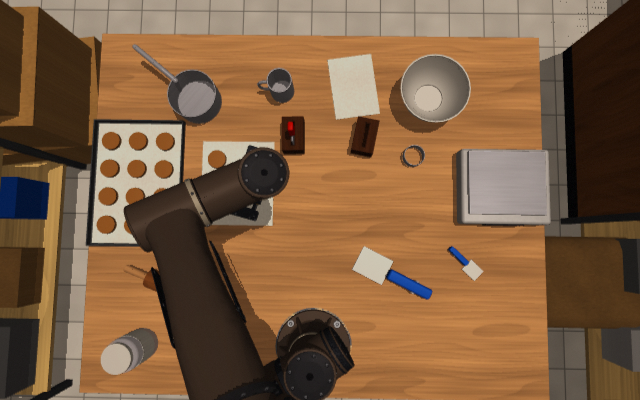

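```bash
python3 - <<'E'
from g import *
print(r(.2625,.433,.155)); print(r(.2,.46,.2)); print(r(.12,.55,.245))
from h import *
s=ctrl.snapshot('side'); print(ray(s,(250.7,247.3),.0075), ctrl.get_obs()['clock'])
for l in('biscuit0','paper'):
  for a in ctrl.mark_of(s,l)[:4]: print(l,a['at'],a['confidence'],ray(s,a['at'],0))
E
```

```text
[ 0.0482  0.     -0.0129 -0.      0.0002 -0.0001]
[ 0.0969 -0.027  -0.0726 -0.      0.0002 -0.0001]
[ 1.625e-01 -1.170e-01 -1.368e-01 -0.000e+00  2.000e-04 -1.000e-04]
[0.5005542  0.21697305 0.0075    ] 18.15
biscuit0 [270.7, 209.7] 0.74 [0.52799449 0.326394   0.        ]
biscuit0 [286.1, 225.7] 0.67 [0.45232545 0.33859006 0.        ]
biscuit0 [257.9, 188.5] 0.64 [0.61279642 0.32848779 0.        ]
biscuit0 [201.5, 250.8] 0.6 [0.671392   0.03938186 0.        ]
```

The biscuit is at (0.50, 0.217), which in the paper frame is about (−20, −45) mm: wholly in the empty half, with the row untouched. I'll back off and lift, then look at the block.

>>> carry_out --moves "0.02 0.02 0 -0.0054 0 0 0;0.02 0.0482 0 -0.0129 0 0 0;0.02 0.072 -0.014 -0.042 0 0 0;0.02 0.097 -0.027 -0.073 0 0 0;0.02 0.119 -0.057 -0.094 0 0 0;0.02 0.141 -0.087 -0.115 0 0 0;0.02 0.1625 -0.117 -0.137 0 0 0;0.02 0.1625 -0.117 -0.137 0 0 0;0.02 0.1625 -0.117 -0.137 0 0 0"

```text
clock: 19.15
tool_pos: [0.5513, -0.0697, 0.4088]
orientation: [180.0, 15.0, -105.1]
force: [0.1, 0.7, -1.8]
opening: 0.0315
```

```bash
python3 - <<'E'
from p import *; commit([.1625,-.117,-.137,0,0,0])
from h import *
from g import d,e
o=ctrl.get_obs(); R=Ro.from_euler('xyz',o['orientation'],degrees=True); S=o['tool_pos']+R.apply([0,0,.17]); print('stud',S@d,S@e,S[2],S)
s=ctrl.snapshot('wrist'); save(s,'w16')
for l in('holder','blade_end'):
  for a in ctrl.mark_of(s,l)[:3]: print(l,a['at'],a['confidence'],ray(s,a['at'],0))
s=ctrl.snapshot('side'); 
cv2.imwrite('pics/s16.png',cv2.resize(s['image'][100:300,160:400,::-1],(720,600)))
E
```

```text
stud 0.11942785091458859 0.55060147693313 0.24459841663195195 [ 0.56271387 -0.02712474  0.24459842]
holder [28.4, 181.4] 0.68 [ 0.67657779 -0.15557938  0.        ]
blade_end [140.5, 319.2] 0.76 [0.56956468 0.00130248 0.        ]
```

View pics/w16.png

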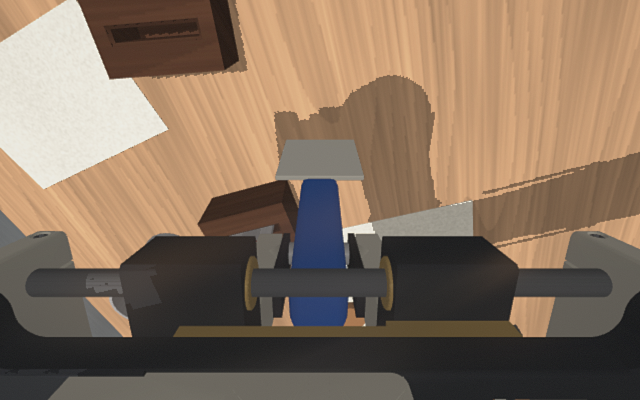

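View pics/s16.png

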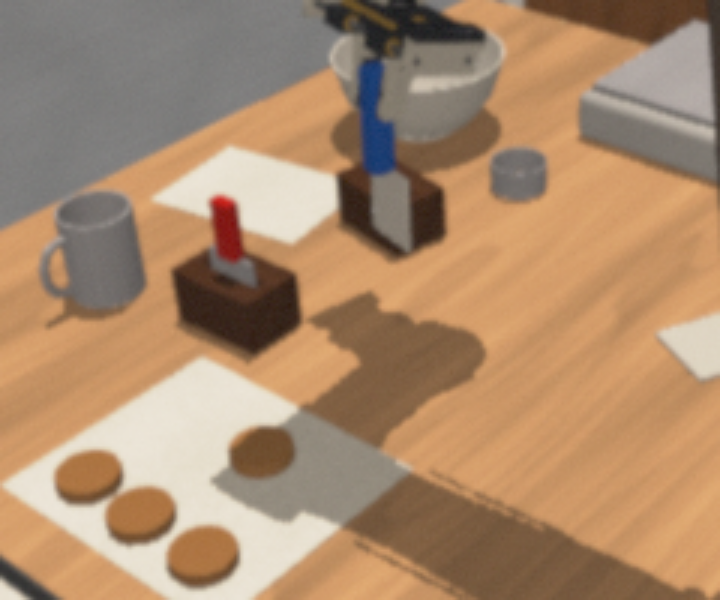

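```bash
python3 -c "
import cv2
a=cv2.imread('pics/w16.png')[0:90,70:250]
cv2.imwrite('pics/c16.png',cv2.resize(a,(800,400),interpolation=cv2.INTER_CUBIC))"
```

```text
(no output)
```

View pics/c16.png

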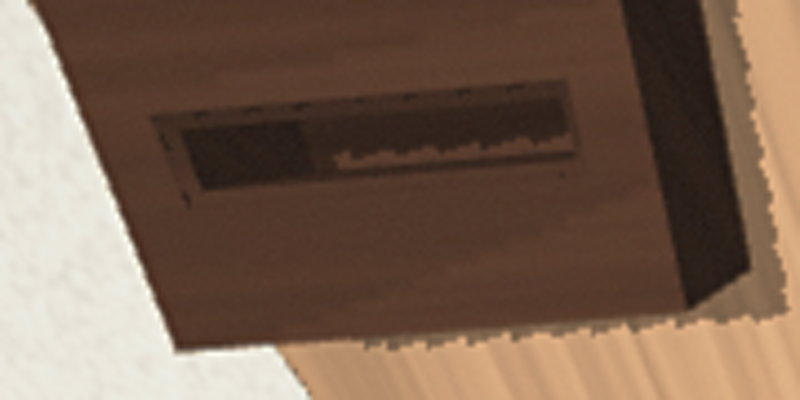

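```bash
python3 - <<'E'
from h import *
s=ctrl.snapshot('wrist'); o=ctrl.get_obs(); print(o['tool_pos'],o['orientation'])
f=lambda x,y,z:ray(s,(y/4.444,x/4.444+70),z)[:2]
sl=[f(150,116,.062),f(568,80,.062),f(582,165,.062),f(188,207,.062)]
fr=[f(176,352,.062),f(688,308,.062)]
print(np.round(sl,4)); print('lens',[np.linalg.norm(sl[i]-sl[(i+1)%4]) for i in range(4)])
print('center',np.mean(sl,0)); 
for a,b in((0,1),(3,2)): v=sl[b]-sl[a]; print('ang',np.degrees(np.arctan2(v[1],v[0])))
v=fr[1]-fr[0]; print('front',np.round(fr,4),np.linalg.norm(v),np.degrees(np.arctan2(v[1],v[0])))
u=v/np.linalg.norm(v); n=np.array([-u[1],u[0]]); m=np.mean(fr,0); print(m+.035*n,m-.035*n)
# grid center check from blade in the wrist view
E
```

```text
[ 0.55057728 -0.06796834  0.40893684] [ 179.97770676   15.0147201  -104.93524134]
[[ 0.716  -0.1693]
 [ 0.6345 -0.1539]
 [ 0.6385 -0.1398]
 [ 0.7184 -0.1533]]
lens [np.float64(0.08295918971948608), np.float64(0.014593333361809697), np.float64(0.08105281282660563), np.float64(0.01614107962549404)]
center [ 0.67685643 -0.15407825]
ang 169.2852399651389
ang 170.40796546531874
front [[ 0.7373 -0.1297]
 [ 0.629  -0.1098]] 0.11003498414148155 169.6229393897326
[ 0.67684688 -0.15418459] [ 0.68945566 -0.08532954]
```

```bash
python3 -c "
import cv2
a=cv2.imread('pics/w16.png')[125:195,265:375]
cv2.imwrite('pics/c17.png',cv2.resize(a,(792,504),interpolation=cv2.INTER_CUBIC))"
```

```text
(no output)
```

View pics/c17.png

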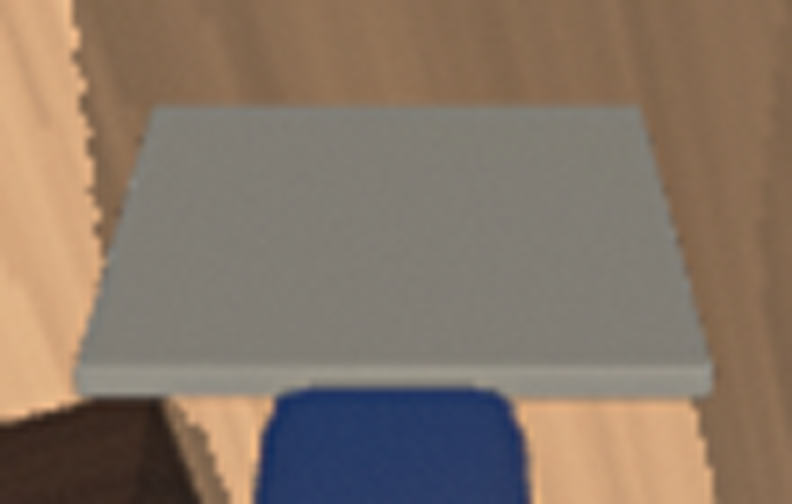

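```bash
python3 - <<'E'
from h import *
from scipy.optimize import least_squares
s=ctrl.snapshot('wrist'); o=ctrl.get_obs(); R=Ro.from_euler('xyz',o['orientation'],degrees=True); p=o['tool_pos']
px=np.array([[152,105],[641,105],[78,367],[711,367]])/7.2+[265,125]
M=np.array([[-150,1,0],[-150,-1,0],[-70,1,0],[-70,-1,0]],float); M[:,1]*=32; M=(M-[0,0,13])/1000
def model(q):
    # spatula in tool frame: rotate; q: L,dx,dy,phi(about tool y), roll
    # upright aligned: spat x = -tool z, spat z = -tool x, spat y = ? 
    B=np.array([[0,0,-1],[0,1,0],[-1,0,0]]).T  # columns are images of spat axes
    B=np.column_stack([[0,0,-1],[0,-1,0],[-1,0,0]])
    Q=Ro.from_euler('yxz',[q[3],q[4],q[5]])
    return lambda X: p+R.apply(Q.apply(X@B.T)+[q[1],q[2],q[0]])
def f(q):
    Y=model(q)(M); return np.r_[(np.array([proj(s,y) for y in Y])-px).ravel(),(q[0]-.17)*500,(q[1])*500,q[5]*50]
best=None
for flip in(1,-1):
    M2=M.copy()
    M[:,1]*=flip
    r=least_squares(f,[.17,0,0,.3,0,0]); print(flip,r.cost,np.round(r.x,4),np.degrees(r.x[3:]),f(r.x).round(2)[:8])
    if best is None or r.cost<best[0]: best=(r.cost,r.x,flip)
    M=M2
q=best[1]; be=model(q)(np.array([[-.150,0,-.011]]))[0]; stt=model(q)(np.zeros((1,3)))[0]; ax=stt-model(q)(np.array([[-.1,0,0]]))[0]
print('blade_end',be,'stud',stt,'axis',ax/np.linalg.norm(ax),'calc stud',p+R.apply([0,0,.17]))
print('be in tool frame', R.inv().apply(be-p)); np.save('be_tool.npy',R.inv().apply(be-p)); np.save('ax_tool.npy',R.inv().apply(ax/.1))
E
```

```text
1 1.3955354927768953 [ 0.1718  0.0008  0.0004  0.2222 -0.0074 -0.0013] [12.732735   -0.42253932 -0.07285586] [-0.16  0.    0.15  0.   -0.91  0.08  0.92  0.15]
-1 7957.022663346524 [ 0.2049 -0.0134  0.0159 -0.0878 -0.4356 -1.8562] [  -5.02966471  -24.95932414 -106.34992307] [ 21.9  -32.07 -29.7   21.2   33.12 -20.93 -35.11  36.65]
blade_end [ 0.55915681 -0.0302078   0.09253014] stud [ 0.56145405 -0.02562579  0.24284556] axis [-0.00335744 -0.04030938  0.99918161] calc stud [ 0.56195306 -0.02541456  0.24484841]
be in tool frame [0.04463154 0.00143274 0.31573133]
```

```bash
cat > ins.py <<'E'
from p import *
be=np.load('be_tool.npy')
def rr(x,y,z,yaw=-100.3,tilt=-12.7):
    R=Rtool(yaw,tilt); return row(np.array([x,y,z])-R.apply(be),R)
E
python3 - <<'E'
from ins import *
print(rr(.6769,-.1541,.092)); print(rr(.6769,-.1541,.075))
E
```

```text
[ 0.0726 -0.1472 -0.0199 -0.0197  0.0404 -0.0797]
[ 0.077  -0.1472 -0.0034 -0.0197  0.0404 -0.0797]
```

>>> carry_out --moves "0.02 0.018 -0.036 -0.005 -0.005 0.01 -0.02;0.02 0.036 -0.073 -0.01 -0.01 0.02 -0.04;0.02 0.054 -0.11 -0.015 -0.015 0.03 -0.06;0.02 0.0726 -0.1472 -0.02 -0.0197 0.0404 -0.0797;0.02 0.0726 -0.1472 -0.02 -0.0197 0.0404 -0.0797;0.02 0.077 -0.1472 -0.0034 -0.0197 0.0404 -0.0797;0.02 0.077 -0.1472 -0.0034 -0.0197 0.0404 -0.0797;0.02 0.077 -0.1472 -0.0034 -0.0197 0.0404 -0.0797"

```text
clock: 20.25
tool_pos: [0.6736, -0.1789, 0.3924]
orientation: [179.9, 12.7, -100.3]
force: [-0.4, -0.5, -0.6]
opening: 0.0314
```

```bash
python3 - <<'E'
from p import *; commit([.077,-.1472,-.0034,-.0197,.0404,-.0797])
from h import *
o=ctrl.get_obs(); R=Ro.from_euler('xyz',o['orientation'],degrees=True); print('be',o['tool_pos']+R.apply(np.load('be_tool.npy')),'axis',R.apply(np.load('ax_tool.npy')),o['orientation'])
s=ctrl.snapshot('side'); u,v=proj(s,[.677,-.154,.062]); print(u,v,proj(s,[.677,-.154,.075])); u,v=int(u),int(v); cv2.imwrite('pics/s17.png',cv2.resize(s['image'][v-50:v+25,u-50:u+50,::-1],(800,600),interpolation=cv2.INTER_CUBIC)); print(u-50,v-50)
s=ctrl.snapshot('wrist'); save(s,'w17')
E
```

```text
be [ 0.67645512 -0.15323054  0.07454506] axis [ 7.97711275e-03 -5.82069008e-04  9.99968013e-01] [ 179.93889767   12.68506058 -100.26220601]
289.3413407882455 159.38715954473122 [289.10159206 155.98464049]
239 109
```

View pics/s17.png

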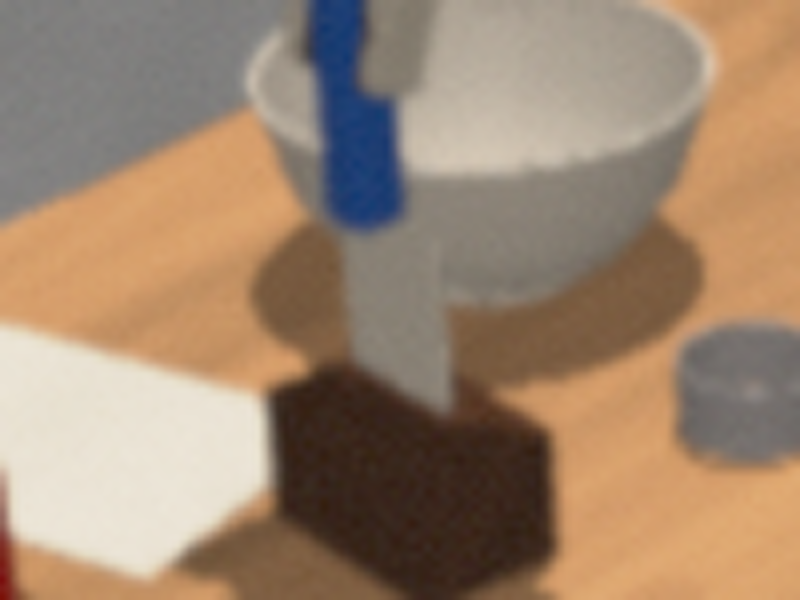

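View pics/w17.png

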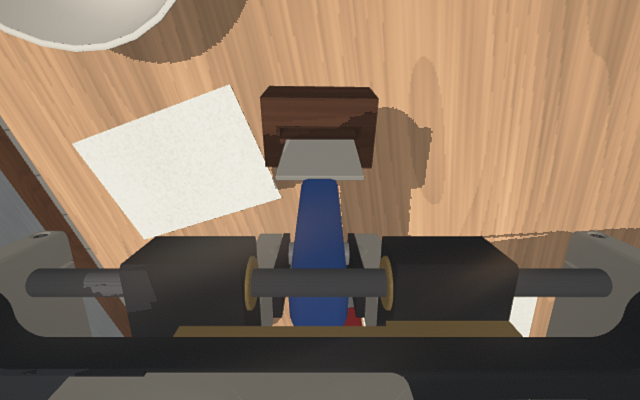

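```bash
python3 - <<'E'
from h import *
s=ctrl.snapshot('wrist')
im=s['image'][:,:,::-1].copy()[75:190,250:390]
im=cv2.resize(im,(784,644),interpolation=cv2.INTER_CUBIC)[:600]
c=np.array([.6769,-.1541]); a=np.radians(-10.3); u=np.array([np.cos(a),np.sin(a)]); n=np.array([-u[1],u[0]])
def q(X): x=proj(s,X); return tuple(int(round(t)) for t in ((x[0]-250)*5.6,(x[1]-75)*5.6))
for w,h in((55,35),(41.5,8.5)):
    P=[q(np.r_[c+u*i*w/1000+n*j*h/1000,.062]) for i,j in((-1,-1),(1,-1),(1,1),(-1,1))]
    cv2.polylines(im,[np.array(P)],True,(0,255,0),1)
cv2.imwrite('pics/c18.png',im)
E
```

```text
(no output)
```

View pics/c18.png

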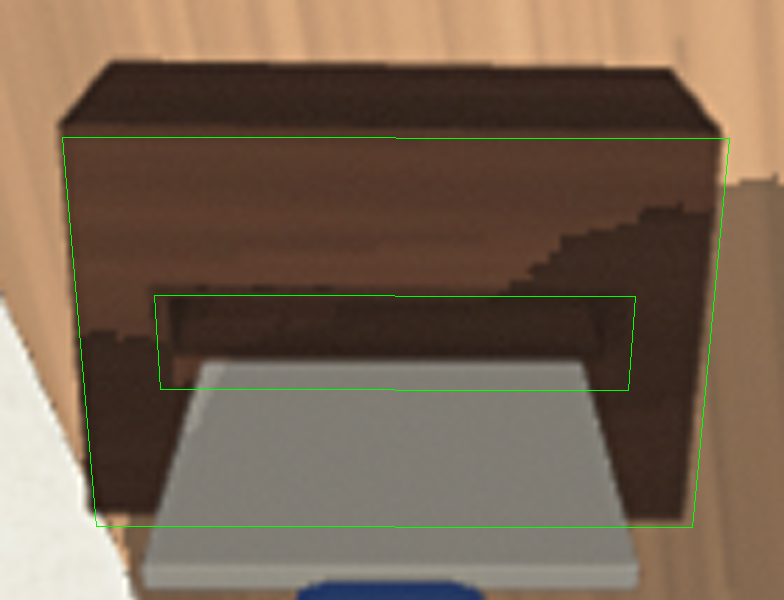

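The overlay shows the block about 1.7 mm nearer than I predicted (image-up), and the blade's columns are centred on the slot. I'll shift 2 mm and lower to the mouth in small steps while watching the force.

>>> carry_out --moves "0.02 0.002 0 -0.0004 0 0 0;0.02 0.0035 0 0.0065 0 0 0;0.02 0.0051 0 0.0137 0 0 0;0.02 0.0051 0 0.0137 0 0 0"

```text
clock: 20.8
tool_pos: [0.673, -0.1814, 0.3761]
orientation: [179.8, 12.7, -100.3]
force: [-0.1, 0.4, -2.2]
opening: 0.0316
```

```bash
python3 - <<'E'
from p import *; commit([.0051,0,.0137,0,0,0])
from h import *
o=ctrl.get_obs(); R=Ro.from_euler('xyz',o['orientation'],degrees=True); print('be',o['tool_pos']+R.apply(np.load('be_tool.npy')),o['force'],o['opening'])
s=ctrl.snapshot('wrist')
im=s['image'][:,:,::-1].copy()[75:190,250:390]
cv2.imwrite('pics/c19.png',cv2.resize(im,(784,644),interpolation=cv2.INTER_CUBIC)[:600])
E
```

```text
be [ 0.67534084 -0.1554445   0.05827601] [-0.09270078  0.37327879 -2.20943927] 0.0316363277600062
```

View pics/c19.png

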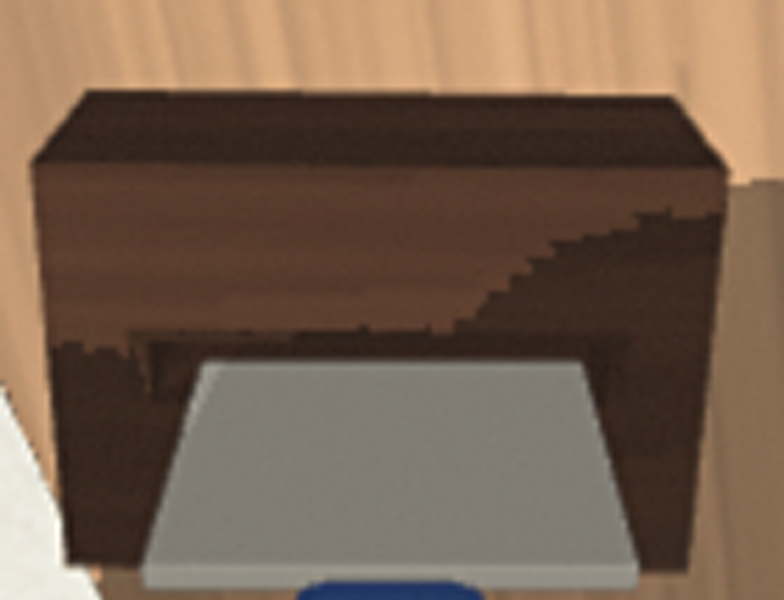

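>>> carry_out --moves "0.02 0 -0.002 0 0 0 0;0.02 0.0011 -0.002 0.0049 0 0 0;0.02 0.0022 -0.002 0.0098 0 0 0;0.02 0.0033 -0.002 0.0146 0 0 0;0.02 0.0044 -0.002 0.0195 0 0 0;0.02 0.0044 -0.002 0.0195 0 0 0"

```text
clock: 21.45
tool_pos: [0.6751, -0.1818, 0.3567]
orientation: [179.9, 12.7, -100.3]
force: [0.4, 0.1, -0.9]
opening: 0.0318
```

No contact force. I'll continue down.

>>> carry_out --moves "0.02 0.0011 0 0.0049 0 0 0;0.02 0.0022 0 0.0098 0 0 0;0.02 0.0033 0 0.0146 0 0 0;0.02 0.0044 0 0.0195 0 0 0;0.02 0.005 0 0.022 0 0 0;0.02 0.005 0 0.022 0 0 0"

```text
clock: 22.05
tool_pos: [0.6753, -0.1819, 0.3347]
orientation: [179.9, 12.7, -100.3]
force: [0.7, 0.2, -1.6]
opening: 0.0312
```

```bash
python3 - <<'E'
from p import *; commit([.0044,-.002,.0195,0,0,0]); commit([.005,0,.022,0,0,0])
from h import *
o=ctrl.get_obs(); R=Ro.from_euler('xyz',o['orientation'],degrees=True); print('be',o['tool_pos']+R.apply(np.load('be_tool.npy')),o['force'],o['moment'],o['opening'])
E
```

```text
be [ 0.67814335 -0.15617789  0.01692484] [ 0.74687726  0.16498031 -1.63517862] [-0.75434624  0.28796637 -0.03740113] 0.031213289859538054
```

>>> carry_out --moves "0.02 0.0006 0 0.0025 0 0 0;0.02 0.0011 0 0.0049 0 0 0;0.02 0.0013 0 0.0059 0 0 0;0.02 0.0013 0 0.0059 0 0 0;0.02 0.0013 0 0.0059 0 0 0"

```text
clock: 22.55
tool_pos: [0.6754, -0.1819, 0.3298]
orientation: [-180.0, 12.7, -100.3]
force: [-1.6, 1.1, 2.3]
opening: 0.0314
```

```bash
python3 - <<'E'
from p import *; commit([.0013,0,.0059,0,0,0])
from h import *
o=ctrl.get_obs(); R=Ro.from_euler('xyz',o['orientation'],degrees=True); print('be',o['tool_pos']+R.apply(np.load('be_tool.npy')),o['force'],get()[0]+get()[1].apply(np.load('be_tool.npy')))
s=ctrl.snapshot('side'); u,v=289,159; cv2.imwrite('pics/s20.png',cv2.resize(s['image'][v-60:v+30,u-60:u+60,::-1],(800,600),interpolation=cv2.INTER_CUBIC))
s=ctrl.snapshot('wrist'); im=s['image'][:,:,::-1].copy()[75:190,250:390]
cv2.imwrite('pics/c20.png',cv2.resize(im,(784,644),interpolation=cv2.INTER_CUBIC)[:600])
E
```

```text
be [ 0.67878661 -0.15620441  0.01200719] [-1.61070389  1.05054292  2.31863885] [ 0.67846808 -0.15634843  0.01188538]
```

View pics/s20.png

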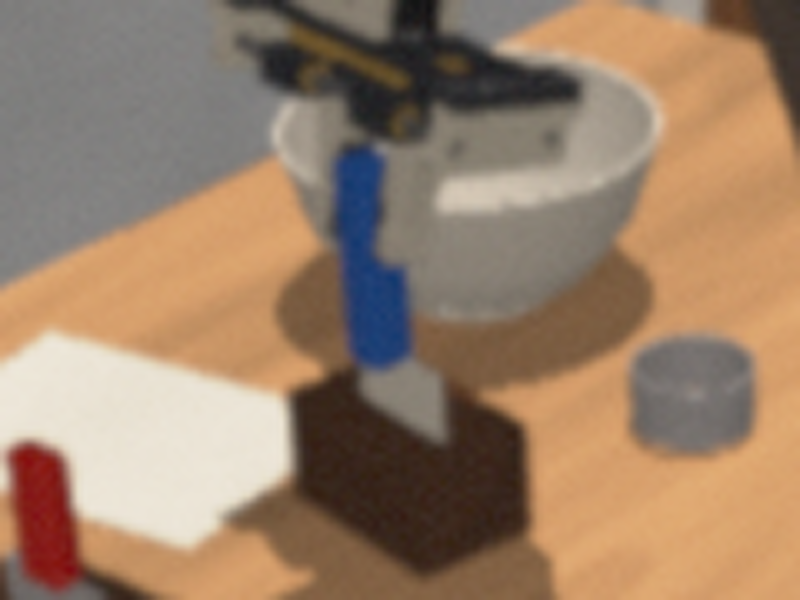

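View pics/c20.png

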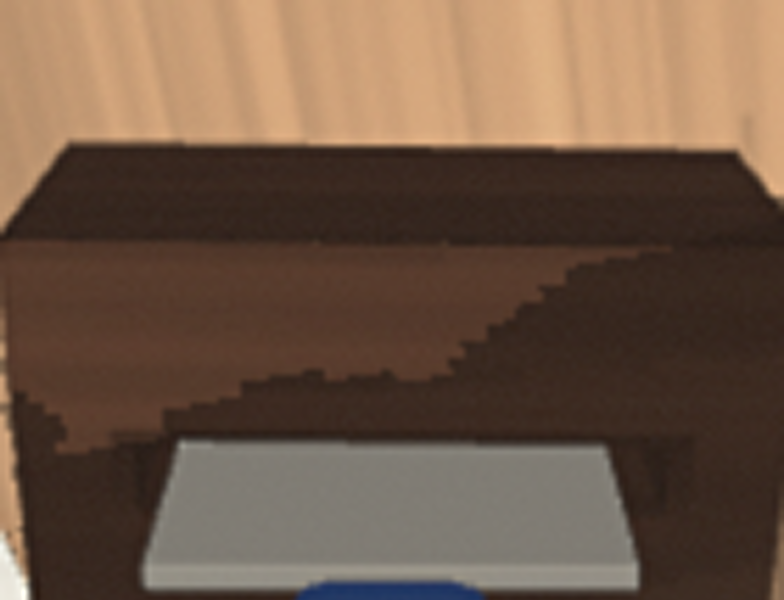

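The blade is home: blade end computed at z = 0.012 m, with light floor contact and the blade centred lengthwise. I'll press slightly, hold, then open and withdraw along the tool axis.

>>> carry_out --moves "0.02 -0.0012 0 0.0013 0 0 0;0.02 -0.0012 0 0.0013 0 0 0;0.02 -0.0012 0 0.0013 0 0 0"

```text
clock: 22.95
tool_pos: [0.6757, -0.1804, 0.3296]
orientation: [-179.9, 12.7, -100.3]
force: [-2.2, 0.8, 7.3]
opening: 0.0311
```

>>> carry_out --moves "0.033 0 0 0 0 0 0;0.04 0 0 0 0 0 0;0.05 0 0 0 0 0 0;0.06 0 0 0 0 0 0;0.06 0 0 0 0 0 0;0.06 0 0 0 0 0 0"

```text
clock: 23.55
tool_pos: [0.6756, -0.1805, 0.3282]
orientation: [180.0, 12.7, -100.3]
force: [-1.0, -0.5, 0.1]
opening: 0.0593
```

```bash
python3 - <<'E'
from p import *; commit([-.0012,0,.0013,0,0,0])
from h import *
o=ctrl.get_obs(); print(o['force'],o['opening'])
s=ctrl.snapshot('side'); u,v=289,159; cv2.imwrite('pics/s21.png',cv2.resize(s['image'][v-60:v+30,u-60:u+60,::-1],(800,600),interpolation=cv2.INTER_CUBIC))
s=ctrl.snapshot('wrist'); save(s,'w21')
E
```

```text
[-0.97552393 -0.54091308  0.11377063] 0.05933778308570931
```

View pics/s21.png

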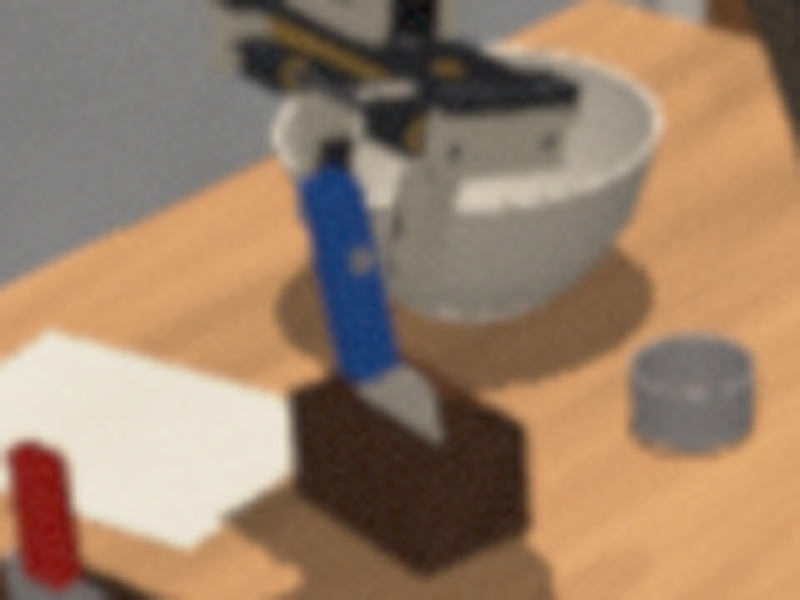

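View pics/w21.png

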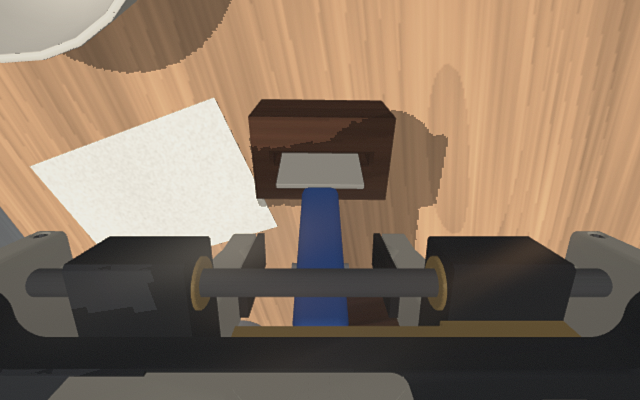

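It's released and rests in the slot with the lean its clearance allows, about 8° by geometry. I'll withdraw along the tool axis.

>>> carry_out --moves "0.065 0 0 -0.02 0 0 0;0.065 0 0 -0.05 0 0 0;0.065 0 0 -0.09 0 0 0;0.065 0 0 -0.12 0 0 0;0.065 0.03 0 -0.14 0 0 0;0.065 0.06 0 -0.14 0 0 0;0.065 0.08 0 -0.14 0 0 0;0.065 0.08 0 -0.14 0 0 0;0.065 0.08 0 -0.14 0 0 0"

```text
clock: 24.55
tool_pos: [0.6561, -0.2879, 0.4462]
orientation: [179.9, 12.7, -100.4]
force: [0.7, 0.3, -0.4]
opening: 0.0649
```

```bash
python3 - <<'E'
from h import *
o=ctrl.get_obs(); print(o['clock'],o['force'],o['opening'],o['tool_pos'])
s=ctrl.snapshot('side'); cv2.imwrite('pics/s22.png',cv2.resize(s['image'][100:300,160:400,::-1],(720,600),interpolation=cv2.INTER_CUBIC))
# spatula lean: project blade/handle axis for candidate leans
c=np.array([.6768,-.156]); n=np.array([.179,.984])
for th in(0,4,8,12):
    t=np.radians(th); x=np.r_[n*np.sin(t),np.cos(t)]; b=np.r_[c-n*.0035,.012]
    z=np.r_[n*np.cos(t),-np.sin(t)]
    print(th,'butt mid',proj(s,b+x*.19+z*.011).round(1),'stud',proj(s,b+x*.15+z*.011).round(1))
for l in('stray_biscuit','stud','cutter'):
  for a in ctrl.mark_of(s,l)[:3]: print(l,np.round(a['at'],1),round(a['confidence'],2),ray(s,a['at'],0))
s=ctrl.snapshot('top'); save(s,'t22')
for l in('stray_biscuit','biscuit0'):
  for a in ctrl.mark_of(s,l)[:4]: print(l,np.round(a['at'],1),round(a['confidence'],2),ray(s,a['at'],0))
E
```

```text
24.55 [ 0.70452406  0.28982735 -0.35241954] 0.0648690190508008 [ 0.65606872 -0.28785915  0.44622338]
0 butt mid [285.2 121.5] stud [286.1 132.9]
4 butt mid [281.9 123.1] stud [283.5 134.2]
8 butt mid [278.6 124.9] stud [280.9 135.7]
12 butt mid [275.4 127.1] stud [278.4 137.4]
stray_biscuit [251.6 247.8] 0.53 [5.03756099e-01 2.13192662e-01 1.11022302e-16]
stray_biscuit [256.4 230.8] 0.46 [0.52610134 0.25487714 0.        ]
stud [136.6 280.7] 0.64 [ 0.90246451 -0.34766601  0.        ]
cutter [161.8 332.8] 0.74 [ 0.61646332 -0.31296632  0.        ]
cutter [285.3 227.6] 0.62 [0.45064208 0.33379448 0.        ]
stray_biscuit [189.7 250.1] 0.6 [4.99656992e-01 2.19214112e-01 2.22044605e-16]
biscuit0 [182.4 212.4] 0.68 [0.52229665 0.34582232 0.        ]
biscuit0 [203.7 215.6] 0.67 [0.4513094  0.33244586 0.        ]
biscuit0 [158.4 219.1] 0.64 [0.60351417 0.32642447 0.        ]
```

View pics/s22.png

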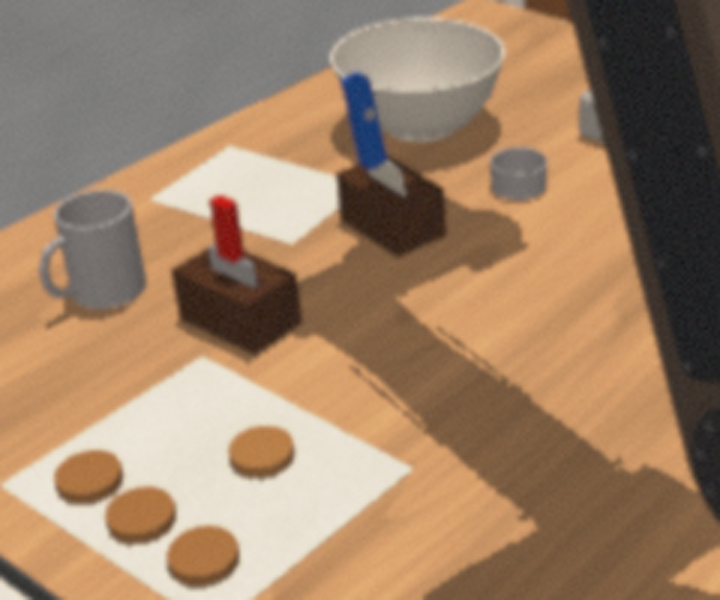

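View pics/t22.png

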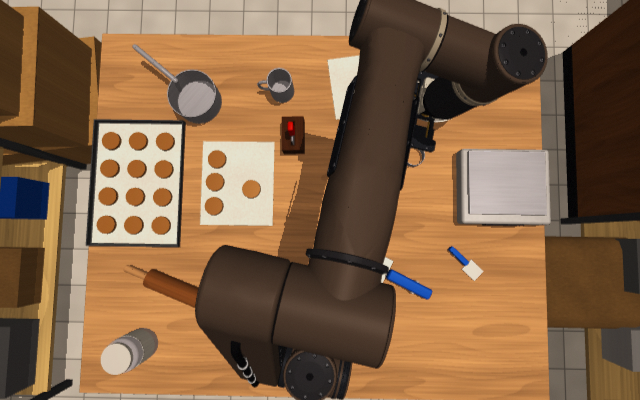

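```bash
python3 -c "
from plant import ctrl
print(ctrl.close_job()); print(ctrl.get_obs()['clock'])"
```

```text
the job is handed in; nothing more can be done
None
the job is handed in; nothing more can be done
```

I handed the job in at about 25 s of the 72 s allowed. My checks suggest every step was met, but handing in gave no verdict.

- **Spatula upright:** I pinched the middle-sized spatula by its studs, pressed the blade end on the worktop and swung it upright in the fingers. The first swing ended at about 16° of lean, over the limit. I mended that by tilting the tool back about 15° and pressing again, which left about 2–3° of lean with roughly 25 N on the worktop. The gripper was therefore about 15° off straight down, within the 23° allowed.
- **Biscuit:** The blade slid the stray biscuit flat onto the paper. It lies at about (0.50, 0.217), which in the paper's frame is (−20, −45) mm, so it is wholly in the empty half.
- **Bystanders:** The row of biscuits and the cutter ring read as unmoved, within the few millimetres my measurements can resolve.
- **Block:** The blade went down to the slot floor, with its end measured at 12 mm height and a light upward force before I let go. It now stands alone, leaning about 8–9° (0.15 rad, limit 0.22), which is the play the slot leaves. The gripper is clear of everything.

**Disagreements:** The early estimate of the empty block's position was about 13 mm off the wrist-camera measurement. I used the wrist value and corrected it by 2 mm just before inserting. The networks also missed or mislabelled the biscuit a few times when the arm was in the way.

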